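Scoop ice from the chest into the sample bucket

ROBOT

A 6-joint arm with a two-finger parallel gripper is mounted at the origin on the work surface. World frame = base frame: x ahead of the robot, y to its left, z up, the work surface at z = 0. Lengths are in m, angles in degrees, forces in N, time in s.
With the tool pointing down it reaches from about 0.225 to 0.875 m from the base axis. Payload 3.4 kg.
Tool frame: the origin (TCP) lies midway between the tips of the shut fingers; the grasp point (between the pads) lies 19 mm behind it (ctrl.grasp_offset is the distance from the TCP to the grasp point, in m); z points along the fingers, y is the line along which they close (so a half turn about z gives the same grasp; the last joint's range is limited). The gripper opens to 85 mm and grips with 20 to 120 N. Pads are 22 mm wide; open, the fingers measure 114 mm over their backs; the gripper's body (76 mm by 85 mm) begins 54 mm behind the grasp point. The pads swing forward as they close: fully open they stand 13 mm farther back than shut.
Start: joints at [64.859, 15.808, 86.224, -0, 77.962, -6.933], TCP at [0.18, 0.546, 0.231] pointing down, gripper open.
Joint ranges: [-165.64, 165.64], [-43.16, 119.46], [12.63, 154.43], [-67.54, 247.53], [6.08, 155.33], [-154.97, 154.97]. Speed limits (degrees/s): [147.25, 147.25, 180, 180, 180, 180].

INTERFACE

Orientations are given as a 3x3 rotation matrix whose columns are the frame's x, y, z axes.
In Python, from bench import ctrl gives the robot as it stands. The module is installed in compiled form; this text tells all that it offers.
- The arm moves only by the tool play_rows, never from a script. Its argument "steps" is a list of rows, each an object of numbers: "tx", "ty", "tz": the shift along the tool's x, y, z in m; "ax", "ay", "az": the turn, a rotation vector about the tool's x, y, z in degrees. A call has exactly 10 rows; each row shifts and turns the commanded pose from where the row before left it, along the tool's axes as they then stand; what a row does not reach is not made up. A row lasts 1/12 s, in which the tool goes at most 41.7 mm and 7.16 degrees, less where a joint would pass 70% of its speed; a pose out of reach is approached as far as the arm can. A call is refused whole if a number of a shift passes 0.0417 or a number of a turn 7.16, either way. A call with a gripper value outside its range is refused whole. "jaw" is the opening, from 0 (shut) to 1 (fully open), set as the call begins (left out, the last holds). The fingers move at their own pace and stop on an object; "force" is the grip in N (left out, the last holds). Time passes only in rows, so rows that do not move let the fingers close, or fill a call up. It gives the time, the measured TCP pose, the force, the opening and the grip force at its end, in the units of the state.
- ctrl.sense(): the state, without advancing time (a new reading comes with each control period).
- ctrl.snapshot(name): name is "scene" or "side" or "wrist"; returns a dict with "image" (480x640x3 uint8, blue, green, red), "vfov" (degrees; the focal length in pixels is half the picture's height over the tangent of half this angle, whatever the lens; pixels are square), "cx", "cy" (the principal point, pixels), "camera_from_world" (4x4, takes a point from world to camera coordinates); the wrist camera has in their place "T_tool_cam" (4x4, takes a point from camera to tool coordinates, whose origin is the TCP and whose axes are the flange's). Camera axes: x right, y up, looking along -z (the intrinsics and any distortion apply to the point x, -y, -z); pixel columns grow to the right and rows downward; lengths in m; the calibration is good to about 2 mm. A picture is of the moment at which its call begins: read the wrist's pose just before it. There is no depth.
- ctrl.finish_job(): hands the job in; it is judged then, once.
Trained networks look in a picture, given as the dict that the camera call returned (one of the last four; its "shot" number tells which), for a name from the list of things; names that differ only in an ending like _2 or _b are one class to them, and where a whole thing is asked for, a point or a joint stands for the part that bears it (a point fixed in the world has none). Each returns a list of dicts, best first, with "p" (0 to 1); they miss things now and then, are a little off and sometimes report something else, mostly with a low value. They report only what shows in the picture. A call takes as long as a camera call.
- ctrl.recognise(target, picture): "point" ([column, row] in pixels, amid what is visible of it).
- ctrl.cut_out(target, picture): "region" (480x640 bool, what is visible of it) and "point" ([column, row] in pixels, amid what is visible of it).
- ctrl.mark_of(target, picture): "point" ([column, row] in pixels: a listed point, or the origin of a listed thing).
The state is a dict: "time": time; "qpos": joint angles; "joint_velocities": joint speeds; "joint_efforts": joint torques, N m; "position": TCP position; "orientation": TCP orientation; "ft_force": force on the tool from outside, world axes, zero at the start; "moment": the same for the moment, N m; "opening": finger opening in m; "gripper_force": force on a finger pad.
Only numpy, scipy, OpenCV 4.12 (cv2) and the standard library are available. Lean on these libraries where they do the work, as an engineer would, in place of code of your own. Each camera call takes 0.05 s, during which the arm holds its last target. There are 200 camera calls.

TASK

Lift the ice chest's lid right back until it rests on its stop, then use the scoop to put at least three ice cubes into the round ice bucket. Do not touch the ice with the gripper or drop any on the bench, and leave the other things on the bench alone. Finish with the lid still open and the scoop set down on the bench on its flat base.

Things in the scene. Friction and masses are not known exactly. Their poses are not given: they have to be found in the camera images.
- lid (a joint): Hinge of the ice chest's lid: 0 shut, grows as it lifts; its stop is at 1.85 rad, leaning back past upright. It moves freely: let go below about 1.35 rad it falls shut, beyond about 1.6 it falls open onto its stop. The lid is a 0.35 kg slab, 236 x 206 x 20 mm.
- lid_handle (a point): Middle of the lid's handle: a bar 46 mm long (front to back), 16 mm wide, 14 mm thick, on two short posts, over the middle of the lid's front edge. With the lid shut it is 30 mm above the lid's top and 31 mm behind its front edge. Pads closed on the 16 mm width let it turn between them as the lid swings.
- lid_hinge (a point): Middle of the lid's hinge line, at the top of the chest's far wall; x and z axes turn with the lid, the hinge line is its y axis. The handle's centre is at (-205, 0, 50) mm in this frame.
- chest: Fixed grey insulated ice chest: an open box 236 (x) x 206 (y) x 78 mm high under its lid, walls and floor 18 mm thick; inside 200 x 170 mm, 60 mm deep. Origin: centre of its underside; x points from its front (robot side) to the hinged far wall. The ice lies in one layer on the far half of the floor; the front 100 mm inside is empty.
- scoop: Loose metal scoop, 0.16 kg, standing on its flat base. Bowl 90 mm long (x), 80 mm wide (y), of 2 mm sheet; back wall 42 mm high, side walls falling from 42 mm at the back to 12 mm at the open front lip. A straight black handle 18 mm wide (y), 14 mm thick, 115 mm long rises backwards at 50 degrees from the top of the back wall. Origin: centre of the bowl's underside; x to the lip, z up.
- scoop_grip (a point): On the handle's centre line, 75 mm along it: at (-92, 0, 93.5) mm in the scoop's frame. A good place to grip, closing across the 18 mm width with a firm grip; the handle bears any grip.
- scoop_lip (a point): Middle of the scoop's front lip, on the underside: (45, 0, 0) mm in the scoop's frame.
- scoop_in (a point): Inside the bowl, over its centre: (0, 0, 16) mm in the scoop's frame.
- bucket: Fixed round dark foam ice bucket, 90 mm high, outside 152 mm across at the foot and 176 mm at the rim, wall 13 mm (mouth 150 mm across), inner floor 16 mm above the bench; empty at the start. Origin: centre of its underside.
- bucket_in (a point): Point on the bucket's axis, 30 mm above its inner floor.
- ice0: One of eight loose, well-rounded ice cubes, 28 mm a side, about 21 g, slippery (friction about 0.1). Origin: its centre.
- ice1: Another such ice cube; origin at its centre.
- ice2: Another such ice cube; origin at its centre.
- ice3: Another such ice cube; origin at its centre.
- ice4: Another such ice cube; origin at its centre.
- ice5: Another such ice cube; origin at its centre.
- ice6: Another such ice cube; origin at its centre.
- ice7: Another such ice cube; origin at its centre.
- rack: Bystander: white tube rack with capped tubes, 75 x 180 mm, 102 mm high. Origin: centre of its underside.
- tipbox: Bystander: closed pipette-tip box, 85 x 125 mm, 68 mm high. Origin: centre of its underside.
- reagent: Bystander: clear bottle, 70 mm across, 150 mm high. Origin: centre of its underside.
- beaker: Bystander: small glass beaker, 72 mm across, 90 mm high. Origin: centre of its underside.
- slidebox: Bystander: cardboard slide box, 60 x 100 mm, 30 mm high. Origin: centre of its underside.

How it is judged:
By the outcome, as a careful person would: the job done as asked, in the order asked, and still so for the second after the job is handed in, with the robot touching nothing.
It also fails if it takes over 69 s, if anything falls off the work surface, if the arm or the gripper's body presses on something with over 40 N, if the wrist force passes 120 N, or if a joint passes its speed limit or range.

## Working session

There is one attempt and no reset: what is moved stays moved. The work goes in short steps, Python scripts to look and compute and a tool call to move; the robot and the scene stay as the last step left them, time stands still between calls to the robot, and variables do not carry over. Pictures are saved under pics/ and viewed, at most 10 in all, crops included, and the job is handed in when it is done.

Besides the shell and the picture viewer there is one more tool, called after "Emit:" as name(argument=value, ...) on one line, values as JSON. play_rows: Moves the arm, as the interface text tells. Its arguments: {"type":"object","properties":{"steps":{"type":"array","items":{"type":"object","properties":{"tx":{"type":"number"},"ty":{"type":"number"},"tz":{"type":"number"},"ax":{"type":"number"},"ay":{"type":"number"},"az":{"type":"number"}}}},"jaw":{"type":"number"},"force":{"type":"number"}},"required":["steps"]}

```bash
mkdir -p pics
cat > h.py <<'E'
import numpy as np, cv2
from bench import ctrl
def ray(s,px,st=None):
    f=240/np.tan(np.radians(s["vfov"]/2))
    d=np.array([(px[0]-s["cx"])/f,-(px[1]-s["cy"])/f,-1.])
    if "camera_from_world" in s: T=np.linalg.inv(np.array(s["camera_from_world"]))
    else:
        W=np.eye(4);W[:3,:3]=np.array(st["orientation"]);W[:3,3]=st["position"];T=W@np.array(s["T_tool_cam"])
    d=T[:3,:3]@d
    return T[:3,3],d/np.linalg.norm(d)
def proj(s,p):
    f=240/np.tan(np.radians(s["vfov"]/2))
    c=(np.array(s["camera_from_world"])@np.r_[p,1])[:3]
    return np.array([s["cx"]+f*c[0]/-c[2], s["cy"]+f*c[1]/c[2]])
def tri(rs):
    A=sum(np.eye(3)-np.outer(d,d) for o,d in rs);b=sum((np.eye(3)-np.outer(d,d))@o for o,d in rs)
    p=np.linalg.solve(A,b);return p,max(np.linalg.norm((np.eye(3)-np.outer(d,d))@(p-o)) for o,d in rs)
def atz(r,z):
    o,d=r;return o+d*(z-o[2])/d[2]
E
cat > a.py <<'E'
from h import *
np.set_printoptions(precision=4,suppress=True)
st=ctrl.sense();print(st["position"],st["orientation"],st["time"])
S={n:ctrl.snapshot(n) for n in("scene","side","wrist")}
for n in S: cv2.imwrite(f"pics/{n}0.png",S[n]["image"]);print(n,{k:(v if k!="image" else 0) for k,v in S[n].items() if k not in("camera_from_world","T_tool_cam")})
print(S["wrist"]["T_tool_cam"])
for t in ["lid_handle","lid_hinge","chest","scoop","scoop_grip","scoop_lip","scoop_in","bucket","bucket_in","rack","tipbox","reagent","beaker","slidebox"]:
    rs=[];o=[]
    for n in S:
        r=ctrl.mark_of(t,S[n])
        if r: o.append((n[:2],np.round(r[0]["point"]).tolist(),round(r[0]["p"],2)))
        if r and r[0]["p"]>.4: rs.append(ray(S[n],r[0]["point"],st))
    print(t,o,tri(rs) if len(rs)>1 else "", [atz(r,0) for r in rs] if len(rs)==1 else "")
E
python3 a.py; python3 -c "
import cv2,numpy as np
a=[cv2.imread(f'pics/{n}0.png') for n in('scene','side')]
"
```

```text
[0.1794 0.5457 0.2304] [[-0.9499  0.3125 -0.0008]
 [ 0.3125  0.9499 -0.0016]
 [ 0.0002 -0.0018 -1.    ]] 0.0
scene {'image': 0, 'vfov': 52.347619413856094, 'cx': 315.9219721339461, 'cy': 241.25396450857235, 'shot': 1}
side {'image': 0, 'vfov': 53.226854898901735, 'cx': 320.4033015810992, 'cy': 233.74400322270992, 'shot': 2}
wrist {'image': 0, 'vfov': 71.7688564243087, 'cx': 322.4312296297159, 'cy': 239.56208629604333, 'shot': 3}
[[-0.0009  0.9656  0.26    0.0654]
 [ 1.      0.0011 -0.0003  0.0008]
 [-0.0006  0.26   -0.9656 -0.1433]
 [ 0.      0.      0.      1.    ]]
lid_handle [('sc', [314.0, 208.0], 0.95), ('si', [281.0, 247.0], 0.76)] (array([ 0.4544, -0.0245,  0.129 ]), np.float64(0.002306595811008236)) 
lid_hinge [('sc', [288.0, 285.0], 0.57), ('si', [374.0, 240.0], 0.86)] (array([ 0.6576, -0.0661,  0.0876]), np.float64(0.001668743318900612)) 
chest [('sc', [305.0, 268.0], 0.61), ('si', [324.0, 283.0], 0.61)] (array([ 0.5469, -0.0369,  0.0028]), np.float64(0.0023365142841887234)) 
scoop [('sc', [210.0, 250.0], 0.92), ('si', [390.0, 357.0], 0.87)] (array([ 0.5144, -0.2868,  0.005
[... 710 characters left out ...]
28]), np.float64(5.090632979551761e-05)) 
rack [('sc', [404.0, 353.0], 0.85), ('si', [335.0, 212.0], 0.97)] (array([0.755 , 0.2031, 0.0015]), np.float64(0.001193235441233067)) 
tipbox [('sc', [214.0, 254.0], 0.7), ('si', [465.0, 298.0], 0.89)] (array([ 0.624 , -0.2824,  0.1035]), np.float64(0.04668008648846518)) 
reagent [('si', [275.0, 193.0], 0.77)]  [array([0.6853, 0.4015, 0.    ])]
beaker [('sc', [142.0, 299.0], 0.81), ('si', [511.0, 361.0], 0.91)] (array([ 0.6757, -0.4171,  0.0047]), np.float64(0.0005667021952599226)) 
slidebox [('sc', [446.0, 226.0], 0.78), ('si', [178.0, 244.0], 0.56), ('wr', [209.0, 388.0], 0.58)] (array([ 0.3595,  0.3267, -0.0067]), np.float64(0.006859546416317983))
```

View pics/scene0.png

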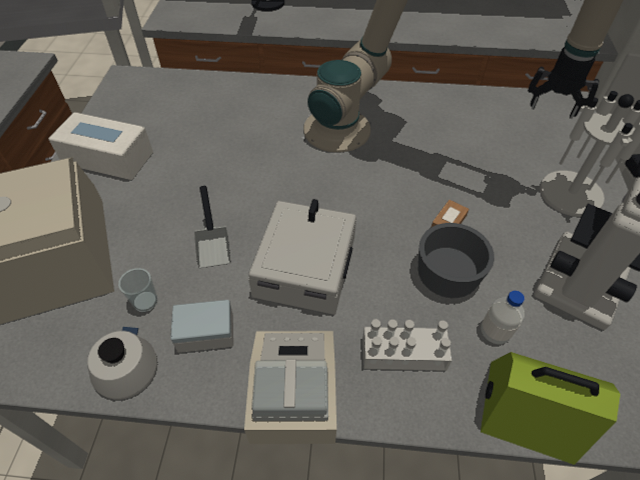

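View pics/side0.png

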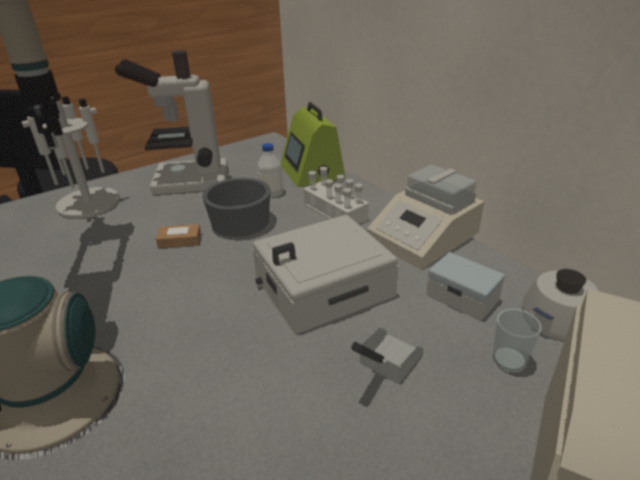

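Scene: chest in the middle (handle px 314,208, hinge 288,285), scoop to its left (handle 205,202; lip 212,264), bucket to its right (450,261). The networks' marks agree with the pictures. Next I move over the lid handle.

Emit:
play_rows(jaw=1, force=40, steps=[{"az": -6.6},{"tx": -0.0202,"ty": -0.0265},{"tx": -0.0202,"ty": -0.0265},{"tx": -0.0202,"ty": -0.0265},{"tx": -0.0202,"ty": -0.0265},{"tx": -0.0202,"ty": -0.0265},{"tx": -0.0202,"ty": -0.0265},{"tx": -0.0202,"ty": -0.0265},{"tx": -0.0202,"ty": -0.0265},{"tx": -0.0202,"ty": -0.0265}])

```text
invalid input at $.steps[0]: expected keys tx, ty, tz, ax, ay, az
```

Emit:
play_rows(steps=[{"tx": -0.0202,"ty": -0.0265},{"tx": -0.0202,"ty": -0.0265},{"tx": -0.0202,"ty": -0.0265},{"tx": -0.0202,"ty": -0.0265},{"tx": -0.0202,"ty": -0.0265},{"tx": -0.0202,"ty": -0.0265},{"tx": -0.0202,"ty": -0.0265},{"tx": -0.0202,"ty": -0.0265},{"tx": -0.0202,"ty": -0.0265},{"tx": -0.0202,"ty": -0.0265}])

```text
invalid input at $.steps[0]: expected keys tx, ty, tz, ax, ay, az
```

```bash
cat > b.py <<'E'
from h import *
np.set_printoptions(precision=4,suppress=True)
st=ctrl.sense();print(st["time"],st["position"],st["orientation"],st["qpos"])
s=ctrl.snapshot("wrist");cv2.imwrite("pics/w1.png",s["image"])
m={t:ctrl.mark_of(t,s)[:1] for t in("lid_handle","lid_hinge")}
for t,z in(("lid_handle",.128),("lid_hinge",.078)):
  for r in m[t]:
    print(t,r["p"],r["point"],atz(ray(s,r["point"],st),z))
E
python3 b.py
```

```text
2.25 [0.1797 0.5462 0.2313] [[-0.9499  0.3125  0.0001]
 [ 0.3125  0.9499  0.0001]
 [-0.      0.0001 -1.    ]] [64.8585 15.8069 86.2246 -0.0009 77.9614 -6.9333]
```

View pics/w1.png

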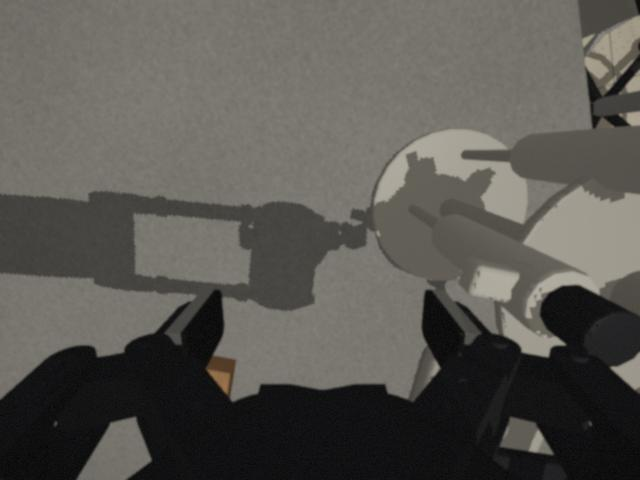

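The wrist view shows only the bench, the gripper shadow and the pipette stand at the right (450,200), so nothing moved: every row needs all six keys.

Emit:
play_rows(jaw=1, force=40, steps=[{"tx": 0,"ty": 0,"tz": 0,"ax": 0,"ay": 0,"az": -6.6},{"tx": -0.0202,"ty": -0.0265,"tz": 0,"ax": 0,"ay": 0,"az": 0},{"tx": -0.0202,"ty": -0.0265,"tz": 0,"ax": 0,"ay": 0,"az": 0},{"tx": -0.0202,"ty": -0.0265,"tz": 0,"ax": 0,"ay": 0,"az": 0},{"tx": -0.0202,"ty": -0.0265,"tz": 0,"ax": 0,"ay": 0,"az": 0},{"tx": -0.0202,"ty": -0.0265,"tz": 0,"ax": 0,"ay": 0,"az": 0},{"tx": -0.0202,"ty": -0.0265,"tz": 0,"ax": 0,"ay": 0,"az": 0},{"tx": -0.0202,"ty": -0.0265,"tz": 0,"ax": 0,"ay": 0,"az": 0},{"tx": -0.0202,"ty": -0.0265,"tz": 0,"ax": 0,"ay": 0,"az": 0},{"tx": -0.0202,"ty": -0.0265,"tz": 0,"ax": 0,"ay": 0,"az": 0}])

```text
time: 3.23
position: [0.3101, 0.2746, 0.2316]
orientation: [[-0.98, 0.201, 0.001], [0.201, 0.98, 0.0], [-0.001, 0.001, -1.0]]
ft_force: [0.3, 0.6, 0.9]
opening: 0.0854
gripper_force: 0.0
```

Emit:
play_rows(steps=[{"tx": -0.0202,"ty": -0.0265,"tz": 0,"ax": 0,"ay": 0,"az": 0},{"tx": -0.0202,"ty": -0.0265,"tz": 0,"ax": 0,"ay": 0,"az": 0},{"tx": -0.0202,"ty": -0.0265,"tz": 0,"ax": 0,"ay": 0,"az": 0},{"tx": -0.0202,"ty": -0.0265,"tz": 0,"ax": 0,"ay": 0,"az": 0},{"tx": -0.0202,"ty": -0.0265,"tz": 0,"ax": 0,"ay": 0,"az": 0},{"tx": -0.0202,"ty": -0.0265,"tz": 0,"ax": 0,"ay": 0,"az": 0},{"tx": -0.0202,"ty": -0.0265,"tz": 0,"ax": 0,"ay": 0,"az": 0},{"tx": -0.0202,"ty": -0.0265,"tz": 0,"ax": 0,"ay": 0,"az": 0},{"tx": -0.0202,"ty": -0.0265,"tz": 0,"ax": 0,"ay": 0,"az": 0},{"tx": -0.0202,"ty": -0.0265,"tz": 0,"ax": 0,"ay": 0,"az": 0}])

```text
time: 4.07
position: [0.4548, -0.0259, 0.2315]
orientation: [[-0.979, 0.202, 0.001], [0.202, 0.979, 0.0], [-0.001, 0.0, -1.0]]
ft_force: [0.6, -0.7, 0.2]
opening: 0.0853
gripper_force: 0.0
```

```bash
sleep 1; python3 b.py
```

```text
4.0667 [ 0.4548 -0.0259  0.2315] [[-0.9795  0.2017  0.0007]
 [ 0.2017  0.9795  0.0001]
 [-0.0007  0.0003 -1.    ]] [-12.033    5.3741  99.6815   0.0166  74.9052 -90.4038]
lid_handle 0.71 [122.0, 304.2] [ 0.4765 -0.1959  0.128 ]
```

View pics/w1.png

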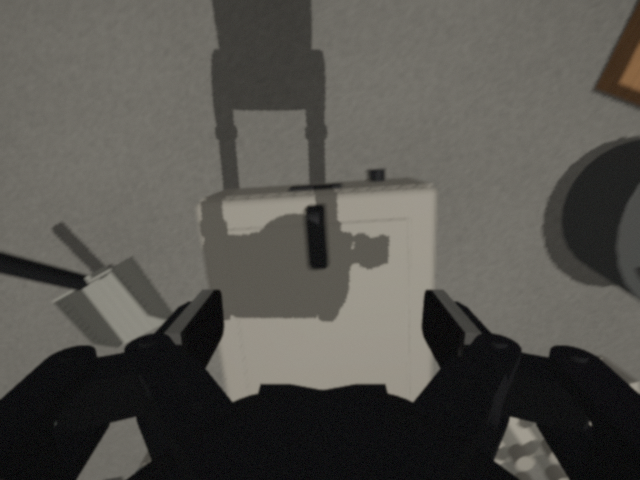

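The wrist view shows the lid handle at (317,237), running (316,206)-(319,268), and the lid's front edge from (200,200) to (437,184). So the chest is turned about 3° from the tool, and the network's "lid_handle" there was the scoop.

```bash
cat > c.py <<'E'
from h import *
np.set_printoptions(precision=4,suppress=True)
st=ctrl.sense();s=ctrl.snapshot("wrist");S=ctrl.snapshot("scene");D=ctrl.snapshot("side")
for p,z in [((316,206),.135),((319,268),.135),((317,237),.131),((200,200),.098),((437,184),.098)]: print(p,atz(ray(s,p,st),z))
print("tri handle",tri([ray(s,(317,237),st),ray(S,(314,208)),ray(D,(281,247))]))
# lid silhouette in scene -> quad
r=ctrl.cut_out("lid",S)[0]; c=max(cv2.findContours(r["region"].astype("uint8"),0,1)[0],key=cv2.contourArea)
print(r["p"],cv2.approxPolyDP(c,6,True)[:,0].tolist())
g=cv2.resize(S["image"][180:330,160:380],None,fx=3.6,fy=3.6,interpolation=cv2.INTER_CUBIC);cv2.imwrite("pics/crop.png",g)
for t in("lid_hinge","chest","scoop","scoop_grip","scoop_lip"):
  r=[x for n in(S,D) for x in [ctrl.mark_of(t,n)] if x]
  print(t,[(x[0]["point"],x[0]["p"]) for x in r])
E
python3 c.py
```

```text
(316, 206) [ 0.429  -0.0246  0.135 ]
(319, 268) [ 0.4763 -0.0324  0.135 ]
(317, 237) [ 0.453 -0.029  0.131]
(200, 200) [ 0.4099 -0.1203  0.098 ]
(437, 184) [0.4375 0.0752 0.098 ]
tri handle (array([ 0.4539, -0.0265,  0.1293]), np.float64(0.0029497201996756895))
0.58 [[355, 216], [321, 209], [316, 200], [278, 201], [249, 276], [334, 294]]
lid_hinge [([288.6, 286.4], 0.64), ([238.3, 205.8], 0.74)]
chest [([305.7, 267.8], 0.78), ([324.9, 284.8], 0.59)]
scoop [([213.5, 255.2], 0.74), ([387.5, 357.7], 0.78)]
scoop_grip [([204.3, 201.3], 0.98), ([363.1, 353.2], 0.69)]
scoop_lip [([211.2, 262.4], 0.62), ([404.2, 345.4], 0.86)]
```

View pics/crop.png

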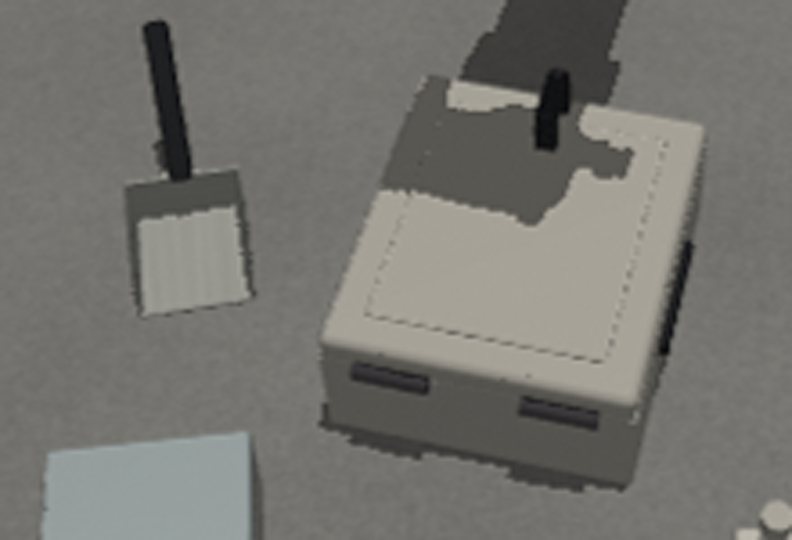

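The crop shows lid corners at about (278,201), (356,216), (249,275), (337,292), the scoop lip from (200,267) to (230,262), and its back wall top from (195,231) to (227,227).

```bash
cat > d.py <<'E'
from h import *
np.set_printoptions(precision=4,suppress=True)
S=ctrl.snapshot("scene");D=ctrl.snapshot("side")
P=[atz(ray(S,p),.098) for p in((278,200.8),(356.4,215.6),(249.4,275.3),(337.2,292.5))]
fl,fr,bl,br=P
print(np.array(P)); an=lambda v:np.degrees(np.arctan2(v[1],v[0]))
print("x yaw",an(bl-fl),an(br-fr),"y yaw",an(fr-fl)-90,an(br-bl)-90,"c",np.mean(P,0),np.linalg.norm(bl-fl),np.linalg.norm(fr-fl))
l1,l2,b1,b2=[atz(ray(S,p),z) for p,z in(((199.7,267.5),.006),((230.3,262.5),.006),((194.7,231.4),.042),((226.7,227.2),.042))]
print("scoop",l1,l2,b1,b2,"yaw",an(l2-l1)-90,an(b2-b1)-90,an((l1+l2)-(b1+b2)))
print("tri",[tri([ray(S,a),ray(D,b)])[0] for a,b in(((213.5,255.2),(387.5,357.7)),((204.3,201.3),(363.1,353.2)),((211.2,262.4),(404.2,345.4)))])
E
python3 d.py
```

```text
[[ 0.4139 -0.1218  0.098 ]
 [ 0.4441  0.0782  0.098 ]
 [ 0.6453 -0.1527  0.098 ]
 [ 0.6712  0.0469  0.098 ]]
x yaw -7.606471759714684 -7.854435184716456 y yaw -8.586046933784132 -7.4000175579689795 c [ 0.5436 -0.0374  0.098 ] 0.23339816534151472 0.202336320466027
scoop [ 0.5739 -0.302   0.006 ] [ 0.5513 -0.2289  0.006 ] [ 0.4889 -0.3293  0.042 ] [ 0.4672 -0.2508  0.042 ] yaw 17.199233920164417 15.468815552768334 16.214137122809255
tri [array([ 0.5196, -0.2771, -0.0081]), array([ 0.4266, -0.3092,  0.0909]), array([ 0.5541, -0.2772,  0.0041])]
```

Emit:
play_rows(steps=[{"tx": 0,"ty": 0,"tz": 0,"ax": 0,"ay": 0,"az": -3.6},{"tx": -0.001,"ty": 0,"tz": 0.0153,"ax": 0,"ay": 0,"az": 0},{"tx": 0,"ty": 0,"tz": 0.0153,"ax": 0,"ay": 0,"az": 0},{"tx": 0,"ty": 0,"tz": 0.0153,"ax": 0,"ay": 0,"az": 0},{"tx": 0,"ty": 0,"tz": 0.0153,"ax": 0,"ay": 0,"az": 0},{"tx": 0,"ty": 0,"tz": 0.0153,"ax": 0,"ay": 0,"az": 0},{"tx": 0,"ty": 0,"tz": 0.0153,"ax": 0,"ay": 0,"az": 0},{"tx": 0,"ty": 0,"tz": 0.0153,"ax": 0,"ay": 0,"az": 0},{"tx": 0,"ty": 0,"tz": 0.0153,"ax": 0,"ay": 0,"az": 0},{"tx": 0,"ty": 0,"tz": 0,"ax": 0,"ay": 0,"az": 0}])

```text
time: 5.85
position: [0.4532, -0.024, 0.1064]
orientation: [[-0.99, 0.14, -0.006], [0.14, 0.99, 0.001], [0.006, 0.0, -1.0]]
ft_force: [-0.6, -0.2, 0.1]
opening: 0.085
gripper_force: 0.0
```

Emit:
play_rows(jaw=0, force=40, steps=[{"tx": 0,"ty": 0,"tz": 0,"ax": 0,"ay": 0,"az": 0},{"tx": 0,"ty": 0,"tz": 0,"ax": 0,"ay": 0,"az": 0},{"tx": 0,"ty": 0,"tz": 0,"ax": 0,"ay": 0,"az": 0},{"tx": 0,"ty": 0,"tz": 0,"ax": 0,"ay": 0,"az": 0},{"tx": 0,"ty": 0,"tz": 0,"ax": 0,"ay": 0,"az": 0},{"tx": 0,"ty": 0,"tz": 0,"ax": 0,"ay": 0,"az": 0},{"tx": 0,"ty": 0,"tz": 0,"ax": 0,"ay": 0,"az": 0},{"tx": 0,"ty": 0,"tz": 0,"ax": 0,"ay": 0,"az": 0},{"tx": 0,"ty": 0,"tz": 0,"ax": 0,"ay": 0,"az": 0},{"tx": 0,"ty": 0,"tz": 0,"ax": 0,"ay": 0,"az": 0}])

```text
time: 6.68
position: [0.4552, -0.0289, 0.11]
orientation: [[-0.991, 0.136, 0.0], [0.136, 0.991, -0.009], [-0.001, -0.009, -1.0]]
ft_force: [-3.5, -14.8, 4.8]
opening: 0.0154
gripper_force: 41.3
```

```bash
cat > e.py <<'E'
import numpy as np
# arc: handle path relative to hinge, tool tilts beta from row; rows in tool frame. x fwd, z up plane
N=30; R=lambda t:np.array([-.205*np.cos(t)+.05*np.sin(t), .205*np.sin(t)+.05*np.cos(t)])
th=np.radians(105)*np.arange(N+1)/N; be=np.radians(15)*np.arange(N+1)/N
# tool: z=down tilted: back end goes to +x => tool z=( -sin b, -cos b), tool x = (-cos b, sin b); TCP = handle+0.019*z
tc=[R(t)+.019*np.array([-np.sin(b),-np.cos(b)]) for t,b in zip(th,be)]
for i in range(N):
    d=tc[i+1]-tc[i];b=be[i]
    print(i,"tx %.4f tz %.4f"%(d@[-np.cos(b),np.sin(b)],d@[-np.sin(b),-np.cos(b)]),np.round(tc[i+1]+[.6589,.078],3))
E
python3 e.py
```

```text
0 tx -0.0033 tz -0.0124 [0.457 0.121]
1 tx -0.0039 tz -0.0122 [0.461 0.134]
2 tx -0.0045 tz -0.0120 [0.466 0.146]
3 tx -0.0052 tz -0.0117 [0.471 0.157]
4 tx -0.0058 tz -0.0114 [0.478 0.168]
5 tx -0.0064 tz -0.0111 [0.484 0.179]
6 tx -0.0069 tz -0.0108 [0.492 0.19 ]
7 tx -0.0075 tz -0.0104 [0.5   0.199]
8 tx -0.0080 tz -0.0100 [0.509 0.209]
9 tx -0.0085 tz -0.0095 [0.518 0.218]
10 tx -0.0090 tz -0.0090 [0.528 0.226]
11 tx -0.0095 tz -0.0085 [0.538 0.233]
12 tx -0.0099 tz -0.0080 [0.549 0.24 ]
13 tx -0.0103 tz -0.0075 [0.56  0.247]
14 tx -0.0107 tz -0.0069 [0.571 0.252]
15 tx -0.0110 tz -0.0064 [0.583 0.257]
16 tx -0.0114 tz -0.0058 [0.595 0.261]
17 tx -0.0116 tz -0.0051 [0.607 0.265]
18 tx -0.0119 tz -0.0045 [0.62  0.267]
19 tx -0.0121 tz -0.0039 [0.632 0.269]
20 tx -0.0123 tz -0.0032 [0.645 0.27 ]
21 tx -0.0125 tz -0.0026 [0.658 0.27 ]
22 tx -0.0126 tz -0.0019 [0.671 0.27 ]
23 tx -0.0127 tz -0.0012 [0.683 0.269]
24 tx -0.0127 tz -0.0006 [0.696 0.266]
25 tx -0.0127 tz 0.0001 [0.708 0.264]
26 tx -0.0127 tz 0.0008 [0.72 0.26]
27 tx -0.0126 tz 0.0014 [0.732 0.256]
28 tx -0.0125 tz 0.0021 [0.744 0.251]
29 tx -0.0124 tz 0.0028 [0.755 0.245]
```

Emit:
play_rows(steps=[{"tx": -0.0033,"ty": -0.004,"tz": -0.0124,"ax": 0,"ay": 0.5,"az": 0},{"tx": -0.0039,"ty": 0,"tz": -0.0122,"ax": 0,"ay": 0.5,"az": 0},{"tx": -0.0045,"ty": 0,"tz": -0.012,"ax": 0,"ay": 0.5,"az": 0},{"tx": -0.0052,"ty": 0,"tz": -0.0117,"ax": 0,"ay": 0.5,"az": 0},{"tx": -0.0058,"ty": 0,"tz": -0.0114,"ax": 0,"ay": 0.5,"az": 0},{"tx": -0.0064,"ty": 0,"tz": -0.0111,"ax": 0,"ay": 0.5,"az": 0},{"tx": -0.0069,"ty": 0,"tz": -0.0108,"ax": 0,"ay": 0.5,"az": 0},{"tx": -0.0075,"ty": 0,"tz": -0.0104,"ax": 0,"ay": 0.5,"az": 0},{"tx": -0.008,"ty": 0,"tz": -0.01,"ax": 0,"ay": 0.5,"az": 0},{"tx": -0.0085,"ty": 0,"tz": -0.0095,"ax": 0,"ay": 0.5,"az": 0}])

```text
time: 7.52
position: [0.5171, -0.0376, 0.2169]
orientation: [[-0.986, 0.139, -0.09], [0.139, 0.99, 0.012], [0.091, -0.001, -0.996]]
ft_force: [0.3, -0.8, -6.8]
opening: 0.0152
gripper_force: 40.4
```

Emit:
play_rows(steps=[{"tx": -0.009,"ty": 0,"tz": -0.009,"ax": 0,"ay": 0.5,"az": 0},{"tx": -0.0095,"ty": 0,"tz": -0.0085,"ax": 0,"ay": 0.5,"az": 0},{"tx": -0.0099,"ty": 0,"tz": -0.008,"ax": 0,"ay": 0.5,"az": 0},{"tx": -0.0103,"ty": 0,"tz": -0.0075,"ax": 0,"ay": 0.5,"az": 0},{"tx": -0.0107,"ty": 0,"tz": -0.0069,"ax": 0,"ay": 0.5,"az": 0},{"tx": -0.011,"ty": 0,"tz": -0.0064,"ax": 0,"ay": 0.5,"az": 0},{"tx": -0.0114,"ty": 0,"tz": -0.0058,"ax": 0,"ay": 0.5,"az": 0},{"tx": -0.0116,"ty": 0,"tz": -0.0051,"ax": 0,"ay": 0.5,"az": 0},{"tx": -0.0119,"ty": 0,"tz": -0.0045,"ax": 0,"ay": 0.5,"az": 0},{"tx": -0.0121,"ty": 0,"tz": -0.0039,"ax": 0,"ay": 0.5,"az": 0}])

```text
time: 8.35
position: [0.6297, -0.0534, 0.2683]
orientation: [[-0.974, 0.139, -0.178], [0.137, 0.99, 0.024], [0.18, -0.001, -0.984]]
ft_force: [-3.5, -0.7, -2.4]
opening: 0.0154
gripper_force: 45.1
```

Emit:
play_rows(steps=[{"tx": -0.0123,"ty": 0,"tz": -0.0032,"ax": 0,"ay": 0.5,"az": 0},{"tx": -0.0125,"ty": 0,"tz": -0.0026,"ax": 0,"ay": 0.5,"az": 0},{"tx": -0.0126,"ty": 0,"tz": -0.0019,"ax": 0,"ay": 0.5,"az": 0},{"tx": -0.0127,"ty": 0,"tz": -0.0012,"ax": 0,"ay": 0.5,"az": 0},{"tx": -0.0127,"ty": 0,"tz": -0.0006,"ax": 0,"ay": 0.5,"az": 0},{"tx": -0.0127,"ty": 0,"tz": 0.0001,"ax": 0,"ay": 0.5,"az": 0},{"tx": -0.0127,"ty": 0,"tz": 0.0008,"ax": 0,"ay": 0.5,"az": 0},{"tx": -0.0126,"ty": 0,"tz": 0.0014,"ax": 0,"ay": 0.5,"az": 0},{"tx": -0.0125,"ty": 0,"tz": 0.0021,"ax": 0,"ay": 0.5,"az": 0},{"tx": -0.0124,"ty": 0,"tz": 0.0028,"ax": 0,"ay": 0.5,"az": 0}])

```text
time: 9.18
position: [0.7521, -0.0706, 0.2442]
orientation: [[-0.955, 0.14, -0.261], [0.135, 0.99, 0.036], [0.263, -0.001, -0.965]]
ft_force: [-2.5, -0.4, -1.9]
opening: 0.0151
gripper_force: 49.6
```

The lid is at about 105°. Releasing, then backing out along the fingers.

Emit:
play_rows(jaw=1, steps=[{"tx": 0,"ty": 0,"tz": 0,"ax": 0,"ay": 0,"az": 0},{"tx": 0,"ty": 0,"tz": 0,"ax": 0,"ay": 0,"az": 0},{"tx": 0,"ty": 0,"tz": 0,"ax": 0,"ay": 0,"az": 0},{"tx": 0,"ty": 0,"tz": 0,"ax": 0,"ay": 0,"az": 0},{"tx": 0,"ty": 0,"tz": 0,"ax": 0,"ay": 0,"az": 0},{"tx": 0,"ty": 0,"tz": -0.015,"ax": 0,"ay": 0,"az": 0},{"tx": 0,"ty": 0,"tz": -0.02,"ax": 0,"ay": 0,"az": 0},{"tx": 0,"ty": 0,"tz": -0.025,"ax": 0,"ay": 0,"az": 0},{"tx": 0,"ty": 0,"tz": -0.025,"ax": 0,"ay": 0,"az": 0},{"tx": 0,"ty": 0,"tz": -0.025,"ax": 0,"ay": 0,"az": 0}])

```text
time: 10.02
position: [0.7771, -0.0737, 0.3506]
orientation: [[-0.958, 0.139, -0.252], [0.134, 0.99, 0.036], [0.254, 0.0, -0.967]]
ft_force: [38.0, -2.8, 57.3]
opening: 0.0854
gripper_force: 0.0
```

```bash
cat > plan.py <<'E'
from h import *
from scipy.spatial.transform import Rotation as Ro, Slerp
def ori(yaw,tilt):
    """tool x along heading yaw (deg), flipped grasp; tilt: tool z leans forward by tilt from down"""
    h=Ro.from_euler('z',yaw,degrees=True).as_matrix(); a=np.radians(tilt)
    z=h@[np.sin(a),0,-np.cos(a)];x=h@[np.cos(a),0,np.sin(a)];return np.c_[x,np.cross(z,x),z]
def rows(P0,R0,way,fmt=True):
    """way: list of (P,R,n[,ang])"""
    out=[]
    for P,R,n in way:
        sl=Slerp([0,1],Ro.from_matrix([R0,R]))
        for i in range(n):
            Ra=sl(i/n).as_matrix();dr=(sl(i/n).inv()*sl((i+1)/n)).as_rotvec(degrees=True)
            d=Ra.T@((P-P0)/n);out.append(np.r_[d,dr])
        P0,R0=P,R
    for k,o in enumerate(out):
        if k%10==0:print()
        print('{"tx": %.4f, "ty": %.4f, "tz": %.4f, "ax": %.2f, "ay": %.2f, "az": %.2f}'%tuple(o+0.0),end=", ")
    print("\nmax",np.abs(out).max(0))
def cur():
    st=ctrl.sense();return np.array(st["position"]),np.array(st["orientation"]),st
E
cat > p1.py <<'E'
from plan import *
np.set_printoptions(precision=4,suppress=True)
P,R,st=cur();print(st["time"],P,R[:,2],st["qpos"],st["ft_force"])
v=Ro.from_euler('z',-156+2*0,degrees=True)
Rv=R@Ro.from_euler('y',-15,degrees=True).as_matrix()
# flip in two halves so slerp goes the wanted way (az positive)
yaw0=np.degrees(np.arctan2(Rv[1,0],Rv[0,0]));print("yaw",yaw0)
A=np.array([.775,-.073,.37]);G=np.array([.46,-.298,.26])
rows(P,R,[(A,Rv,4),(A+.5*(G-A)+[0,0,.05],ori(yaw0-78,0),13),(G,ori(16.2,0),13)])
E
python3 p1.py
```

```text
10.0167 [ 0.7771 -0.0737  0.3506] [-0.2518  0.0357 -0.9671] [-10.2552  48.5986  12.6131  -0.7642 133.5085 -92.7163] [38.0497 -2.773  57.3364]
yaw 172.00371536747136

{"tx": 0.0018, "ty": 0.0001, "tz": -0.0046, "ax": 0.00, "ay": -3.75, "az": -0.00}, {"tx": 0.0015, "ty": 0.0001, "tz": -0.0047, "ax": -0.00, "ay": -3.75, "az": 0.00}, {"tx": 0.0012, "ty": 0.0001, "tz": -0.0047, "ax": 0.00, "ay": -3.75, "az": -0.00}, {"tx": 0.0008, "ty": 0.0001, "tz": -0.0048, "ax": 0.00, "ay": -3.75, "az": 0.00}, {"tx": 0.0108, "ty": -0.0103, "tz": 0.0003, "ax": 0.02, "ay": 0.02, "az": 6.00}, {"tx": 0.0097, "ty": -0.0113, "tz": 0.0003, "ax": 0.02, "ay": 0.02, "az": 6.00}, {"tx": 0.0084, "ty": -0.0123, "tz": 0.0003, "ax": 0.02, "ay": 0.02, "az": 6.00}, {"tx": 0.0071, "ty": -0.0131, "tz": 0.0003, "ax": 0.02, "ay": 0.02, "az": 6.00}, {"tx": 0.0057, "ty": -0.0138, "tz": 0.0004, "ax": 0.02, "ay": 0.02, "az": 6.00}, {"tx": 0.0042, "ty": -0.0143, "tz": 0.0004, "ax": 0.02, "ay": 0.02, "az": 6.00}, 
{"tx": 0.0027, "ty": -0.0146, "tz": 0.0004, "ax": 0.02, "ay": 0.02, "az": 6.00}, {"tx": 0.0012, "ty": -0.0148, "tz":
[... 868 characters left out ...]
"tx": -0.0131, "ty": -0.0071, "tz": 0.0081, "ax": 0.00, "ay": 0.00, "az": 5.98}, {"tx": -0.0137, "ty": -0.0057, "tz": 0.0081, "ax": 0.00, "ay": 0.00, "az": 5.98}, {"tx": -0.0143, "ty": -0.0042, "tz": 0.0081, "ax": 0.00, "ay": 0.00, "az": 5.98}, {"tx": -0.0146, "ty": -0.0027, "tz": 0.0081, "ax": 0.00, "ay": 0.00, "az": 5.98}, {"tx": -0.0148, "ty": -0.0012, "tz": 0.0081, "ax": 0.00, "ay": 0.00, "az": 5.98}, {"tx": -0.0149, "ty": 0.0004, "tz": 0.0081, "ax": 0.00, "ay": 0.00, "az": 5.98}, {"tx": -0.0148, "ty": 0.0019, "tz": 0.0081, "ax": 0.00, "ay": 0.00, "az": 5.98}, {"tx": -0.0145, "ty": 0.0034, "tz": 0.0081, "ax": 0.00, "ay": 0.00, "az": 5.98}, 
max [0.0149 0.0149 0.0081 0.0153 3.75   6.    ]
```

Emit:
play_rows(steps=[{"tx": 0.003,"ty": 0,"tz": 0,"ax": 0,"ay": -3.75,"az": 0},{"tx": 0.003,"ty": 0,"tz": 0,"ax": 0,"ay": -3.75,"az": 0},{"tx": 0,"ty": 0,"tz": 0,"ax": 0,"ay": -3.75,"az": 0},{"tx": 0,"ty": 0,"tz": 0,"ax": 0,"ay": -3.75,"az": 0},{"tx": 0.0108,"ty": -0.0103,"tz": 0,"ax": 0,"ay": 0,"az": 6},{"tx": 0.0097,"ty": -0.0113,"tz": 0,"ax": 0,"ay": 0,"az": 6},{"tx": 0.0084,"ty": -0.0123,"tz": 0,"ax": 0,"ay": 0,"az": 6},{"tx": 0.0071,"ty": -0.0131,"tz": 0,"ax": 0,"ay": 0,"az": 6},{"tx": 0.0057,"ty": -0.0138,"tz": 0,"ax": 0,"ay": 0,"az": 6},{"tx": 0.0042,"ty": -0.0143,"tz": 0,"ax": 0,"ay": 0,"az": 6}])

```text
time: 10.85
position: [0.6979, -0.1251, 0.3509]
orientation: [[-0.716, 0.698, 0.004], [0.698, 0.716, -0.001], [-0.003, 0.003, -1.0]]
ft_force: [0.5, -0.7, 0.4]
opening: 0.0854
gripper_force: 0.0
```

```bash
cat > p2.py <<'E'
from plan import *
np.set_printoptions(precision=4,suppress=True)
P,R,st=cur();print(st["time"],P,R[:,2],st["qpos"],st["ft_force"])
s=ctrl.snapshot("side");cv2.imwrite("pics/s2.png",s["image"])
E
python3 p2.py
```

```text
10.85 [ 0.6979 -0.1251  0.3509] [ 0.0042 -0.0006 -1.    ] [-15.7997  26.2899  53.6539   0.0355  99.815  -61.5011] [ 0.4598 -0.6516  0.3892]
```

View pics/s2.png

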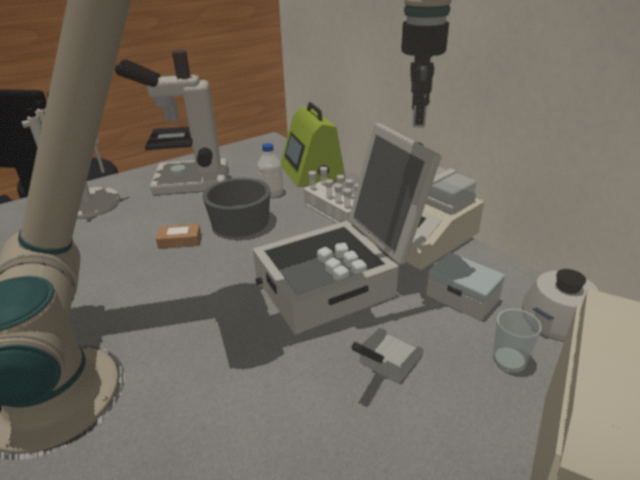

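The lid stands open on its stop (405,190), the ice sits at (340,260) in the chest, and the scoop is at (385,353). Continuing to the scoop.

Emit:
play_rows(steps=[{"tx": 0.0027,"ty": -0.0146,"tz": 0,"ax": 0,"ay": 0,"az": 6},{"tx": 0.0012,"ty": -0.0148,"tz": 0,"ax": 0,"ay": 0,"az": 6},{"tx": -0.0004,"ty": -0.0149,"tz": 0,"ax": 0,"ay": 0,"az": 6},{"tx": -0.002,"ty": -0.0148,"tz": 0,"ax": 0,"ay": 0,"az": 6},{"tx": -0.0035,"ty": -0.0145,"tz": 0,"ax": 0,"ay": 0,"az": 6},{"tx": -0.005,"ty": -0.014,"tz": 0,"ax": 0,"ay": 0,"az": 6},{"tx": -0.0064,"ty": -0.0134,"tz": 0,"ax": 0,"ay": 0,"az": 6},{"tx": -0.0078,"ty": -0.0127,"tz": 0.008,"ax": 0,"ay": 0,"az": 6},{"tx": -0.0091,"ty": -0.0118,"tz": 0.008,"ax": 0,"ay": 0,"az": 6},{"tx": -0.0102,"ty": -0.0108,"tz": 0.008,"ax": 0,"ay": 0,"az": 6}])

```text
time: 11.73
position: [0.5777, -0.2115, 0.3261]
orientation: [[0.245, 0.97, 0.005], [0.97, -0.245, -0.001], [0.0, 0.005, -1.0]]
ft_force: [-1.1, 0.4, 0.0]
opening: 0.0855
gripper_force: 0.0
```

Emit:
play_rows(steps=[{"tx": -0.0113,"ty": -0.0097,"tz": 0.008,"ax": 0,"ay": 0,"az": 6},{"tx": -0.0123,"ty": -0.0084,"tz": 0.008,"ax": 0,"ay": 0,"az": 6},{"tx": -0.0131,"ty": -0.0071,"tz": 0.008,"ax": 0,"ay": 0,"az": 6},{"tx": -0.0137,"ty": -0.0057,"tz": 0.008,"ax": 0,"ay": 0,"az": 6},{"tx": -0.0143,"ty": -0.0042,"tz": 0.008,"ax": 0,"ay": 0,"az": 6},{"tx": -0.0146,"ty": -0.0027,"tz": 0.008,"ax": 0,"ay": 0,"az": 6},{"tx": -0.0148,"ty": -0.0012,"tz": 0.008,"ax": 0,"ay": 0,"az": 6},{"tx": -0.0149,"ty": 0.0004,"tz": 0.008,"ax": 0,"ay": 0,"az": 6},{"tx": -0.0148,"ty": 0.0019,"tz": 0.008,"ax": 0,"ay": 0,"az": 6},{"tx": -0.0145,"ty": 0.0034,"tz": 0.008,"ax": 0,"ay": 0,"az": 6}])

```text
time: 12.57
position: [0.4568, -0.298, 0.2455]
orientation: [[0.962, 0.273, 0.004], [0.273, -0.962, -0.001], [0.004, 0.002, -1.0]]
ft_force: [0.4, -0.2, -0.4]
opening: 0.0854
gripper_force: 0.0
```

```bash
cat > q.py <<'E'
from plan import *
np.set_printoptions(precision=4,suppress=True)
P,R,st=cur();print(st["time"],P,R,st["qpos"])
s=ctrl.snapshot("wrist");cv2.imwrite("pics/w3.png",s["image"])
for t,z in(("scoop_grip",.0935),("scoop_lip",0),("scoop_in",.016),("scoop",0)):
  for r in ctrl.mark_of(t,s)[:1]: print(t,r["p"],r["point"],atz(ray(s,r["point"],st),z))
S=ctrl.snapshot("scene")
for i in range(8):
  r=ctrl.mark_of("ice%d"%i,S)
  if i==0: print([ (round(x["p"],2),np.round(atz(ray(S,x["point"]),.032)[:2],3).tolist()) for x in r])
  break
E
python3 q.py
```

```text
12.5667 [ 0.4568 -0.298   0.2455] [[ 0.962   0.2729  0.0043]
 [ 0.2729 -0.9621 -0.0011]
 [ 0.0038  0.0022 -1.    ]] [-40.5017  12.6704  88.5449   0.1155  78.5572  33.6412]
scoop_grip 0.73 [324.9, 255.9] [ 0.4302 -0.3075  0.0935]
scoop_lip 0.59 [317.3, 110.7] [ 0.5605 -0.2626  0.    ]
scoop_in 0.62 [325.5, 153.5] [ 0.5192 -0.2836  0.016 ]
scoop 0.74 [326.0, 150.6] [ 0.5223 -0.2834  0.    ]
[(0.28, [0.526, -0.276])]
```

View pics/w3.png

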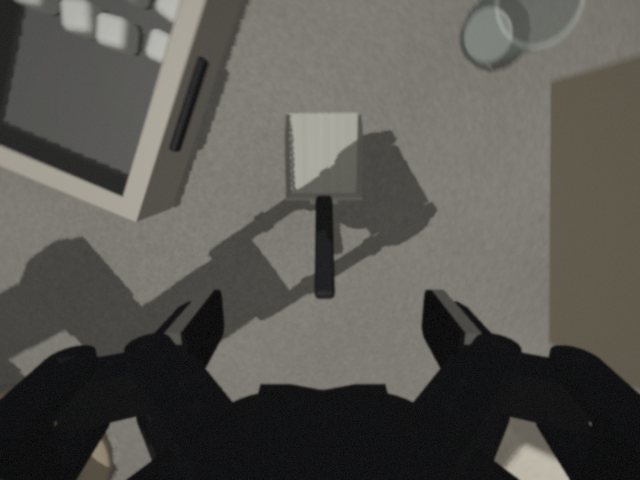

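The wrist view shows the scoop upright in the picture: lip at (317,111), handle base (323,197) to end (325,297), aligned with the tool.

```bash
cat > p3.py <<'E'
from plan import *
P,R,st=cur();g=np.array([.4305,-.3065,.0935]);O=ori(15.8,40);z=O[:,2]
rows(P,R,[(g-.081*z,O,10),(g+.019*z,O,8),(g+.019*z,O,2)])
E
python3 p3.py
```

```text
{"tx": -0.0081, "ty": 0.0000, "tz": 0.0090, "ax": 0.00, "ay": 3.98, "az": 0.04}, {"tx": -0.0087, "ty": 0.0000, "tz": 0.0084, "ax": 0.00, "ay": 3.98, "az": 0.04}, {"tx": -0.0093, "ty": 0.0000, "tz": 0.0078, "ax": 0.00, "ay": 3.98, "az": 0.04}, {"tx": -0.0098, "ty": 0.0000, "tz": 0.0071, "ax": 0.00, "ay": 3.98, "az": 0.04}, {"tx": -0.0103, "ty": 0.0001, "tz": 0.0064, "ax": 0.00, "ay": 3.98, "az": 0.04}, {"tx": -0.0107, "ty": 0.0001, "tz": 0.0057, "ax": 0.00, "ay": 3.98, "az": 0.04}, {"tx": -0.0111, "ty": 0.0001, "tz": 0.0049, "ax": 0.00, "ay": 3.98, "az": 0.04}, {"tx": -0.0114, "ty": 0.0001, "tz": 0.0042, "ax": 0.00, "ay": 3.98, "az": 0.04}, {"tx": -0.0117, "ty": 0.0001, "tz": 0.0034, "ax": 0.00, "ay": 3.98, "az": 0.04}, {"tx": -0.0119, "ty": 0.0001, "tz": 0.0025, "ax": 0.00, "ay": 3.98, "az": 0.04}, 
{"tx": 0.0000, "ty": 0.0000, "tz": 0.0125, "ax": 0.00, "ay": 0.00, "az": 0.00}, {"tx": 0.0000, "ty": 0.0000, "tz": 0.0125, "ax": 0.00, "ay": 0.00, "az": 0.00}, {"tx": 0.0000, "ty": 0.0000, "tz": 0.0125, "ax": 0.00, "ay": 0.00, "az": 0.00}, {"tx": 0.0000, "ty": 0.0000, "tz": 0.0125, "ax": 0.00, "ay": 0.00, "az": 0.00}, {"tx": 0.0000, "ty": 0.0000, "tz": 0.0125, "ax": 0.00, "ay": 0.00, "az": 0.00}, {"tx": 0.0000, "ty": 0.0000, "tz": 0.0125, "ax": 0.00, "ay": 0.00, "az": 0.00}, {"tx": 0.0000, "ty": 0.0000, "tz": 0.0125, "ax": 0.00, "ay": 0.00, "az": 0.00}, {"tx": 0.0000, "ty": 0.0000, "tz": 0.0125, "ax": 0.00, "ay": 0.00, "az": 0.00}, {"tx": 0.0000, "ty": 0.0000, "tz": 0.0000, "ax": 0.00, "ay": 0.00, "az": 0.00}, {"tx": 0.0000, "ty": 0.0000, "tz": 0.0000, "ax": 0.00, "ay": 0.00, "az": 0.00}, 
max [1.18669760e-02 8.85600226e-05 1.25000000e-02 5.10784244e-04
 3.97695345e+00 3.53840882e-02]
```

Emit:
play_rows(steps=[{"tx": -0.0081,"ty": 0,"tz": 0.009,"ax": 0,"ay": 3.98,"az": 0},{"tx": -0.0087,"ty": 0,"tz": 0.0084,"ax": 0,"ay": 3.98,"az": 0},{"tx": -0.0093,"ty": 0,"tz": 0.0078,"ax": 0,"ay": 3.98,"az": 0},{"tx": -0.0098,"ty": 0,"tz": 0.0071,"ax": 0,"ay": 3.98,"az": 0},{"tx": -0.0103,"ty": 0,"tz": 0.0064,"ax": 0,"ay": 3.98,"az": 0},{"tx": -0.0107,"ty": 0,"tz": 0.0057,"ax": 0,"ay": 3.98,"az": 0},{"tx": -0.0111,"ty": 0,"tz": 0.0049,"ax": 0,"ay": 3.98,"az": 0},{"tx": -0.0114,"ty": 0,"tz": 0.0042,"ax": 0,"ay": 3.98,"az": 0},{"tx": -0.0117,"ty": 0,"tz": 0.0034,"ax": 0,"ay": 3.98,"az": 0},{"tx": -0.0119,"ty": 0,"tz": 0.0025,"ax": 0,"ay": 3.98,"az": 0}])

```text
time: 13.75
position: [0.3795, -0.3211, 0.1555]
orientation: [[0.734, 0.277, 0.62], [0.215, -0.961, 0.174], [0.644, 0.006, -0.765]]
ft_force: [-0.4, -0.0, -0.1]
opening: 0.0855
gripper_force: 0.0
```

```bash
cat > q2.py <<'E'
from plan import *
np.set_printoptions(precision=4,suppress=True)
P,R,st=cur();print(st["time"],P,R,st["qpos"])
s=ctrl.snapshot("wrist");cv2.imwrite("pics/w4.png",s["image"])
for t,z in(("scoop_grip",.0935),("scoop_lip",0),("scoop_in",.016),("scoop",0)):
  for r in ctrl.mark_of(t,s)[:1]: print(t,r["p"],r["point"],atz(ray(s,r["point"],st),z))
# lateral check: handle dark columns in image around
r=ctrl.cut_out("scoop",s)
if r:
  m=r[0]["region"];ys=np.where(m.any(1))[0];print(r[0]["p"],[(y,np.where(m[y])[0][[0,-1]].tolist()) for y in ys[::25]])
E
python3 q2.py
```

```text
13.75 [ 0.3795 -0.3211  0.1555] [[ 0.7337  0.2768  0.6205]
 [ 0.2152 -0.9609  0.1741]
 [ 0.6444  0.0058 -0.7646]] [-77.9196  11.6427 118.8398  46.6196  62.2447 -31.4454]
scoop_grip 0.89 [323.9, 247.9] [ 0.4304 -0.3074  0.0935]
scoop_lip 0.58 [319.0, 170.1] [ 0.561  -0.2653  0.    ]
scoop 0.6 [322.4, 205.9] [ 0.5168 -0.282   0.    ]
0.76 [(np.int64(166), [285, 358]), (np.int64(191), [281, 363]), (np.int64(216), [279, 365]), (np.int64(241), [283, 361]), (np.int64(266), [309, 338])]
```

Emit:
play_rows(steps=[{"tx": 0,"ty": 0,"tz": 0.0125,"ax": 0,"ay": 0,"az": 0},{"tx": 0,"ty": 0,"tz": 0.0125,"ax": 0,"ay": 0,"az": 0},{"tx": 0,"ty": 0,"tz": 0.0125,"ax": 0,"ay": 0,"az": 0},{"tx": 0,"ty": 0,"tz": 0.0125,"ax": 0,"ay": 0,"az": 0},{"tx": 0,"ty": 0,"tz": 0.0125,"ax": 0,"ay": 0,"az": 0},{"tx": 0,"ty": 0,"tz": 0.0125,"ax": 0,"ay": 0,"az": 0},{"tx": 0,"ty": 0,"tz": 0.0125,"ax": 0,"ay": 0,"az": 0},{"tx": 0,"ty": 0,"tz": 0.0125,"ax": 0,"ay": 0,"az": 0},{"tx": 0,"ty": 0,"tz": 0,"ax": 0,"ay": 0,"az": 0},{"tx": 0,"ty": 0,"tz": 0,"ax": 0,"ay": 0,"az": 0}])

```text
time: 14.88
position: [0.4422, -0.302, 0.0788]
orientation: [[0.736, 0.279, 0.617], [0.215, -0.96, 0.177], [0.642, 0.002, -0.767]]
ft_force: [0.4, 0.3, 0.6]
opening: 0.0854
gripper_force: 0.0
```

Emit:
play_rows(jaw=0, force=110, steps=[{"tx": 0,"ty": 0,"tz": 0,"ax": 0,"ay": 0,"az": 0},{"tx": 0,"ty": 0,"tz": 0,"ax": 0,"ay": 0,"az": 0},{"tx": 0,"ty": 0,"tz": 0,"ax": 0,"ay": 0,"az": 0},{"tx": 0,"ty": 0,"tz": 0,"ax": 0,"ay": 0,"az": 0},{"tx": 0,"ty": 0,"tz": 0,"ax": 0,"ay": 0,"az": 0},{"tx": 0,"ty": 0,"tz": 0,"ax": 0,"ay": 0,"az": 0},{"tx": 0,"ty": 0,"tz": 0,"ax": 0,"ay": 0,"az": 0},{"tx": 0,"ty": 0,"tz": 0,"ax": 0,"ay": 0,"az": 0},{"tx": 0,"ty": 0,"tz": 0,"ax": 0,"ay": 0,"az": 0},{"tx": 0,"ty": 0,"tz": 0,"ax": 0,"ay": 0,"az": 0}])

```text
time: 15.72
position: [0.4409, -0.3032, 0.0785]
orientation: [[0.737, 0.275, 0.618], [0.212, -0.961, 0.175], [0.642, 0.002, -0.766]]
ft_force: [-4.6, -1.2, 5.9]
opening: 0.0166
gripper_force: 107.1
```

```bash
cat > q3.py <<'E'
from plan import *
np.set_printoptions(precision=4,suppress=True)
P,R,st=cur();print(st["time"],P.tolist(),R.tolist(),st["qpos"])
S=ctrl.snapshot("scene");D=ctrl.snapshot("side")
C=np.array([.542,-.038]);x=np.array([.990,-.139]);y=np.array([.139,.990])
for s in(S,D):
  seen=[]
  for k in range(8):
    for r in ctrl.recognise("ice%d"%k,s):
      p=atz(ray(s,r["point"]),.032)[:2]-C; q=np.round([p@x,p@y],3)
      if r["p"]>.2 and abs(q).max()<.12 and all(np.abs(q-a).max()>.008 for a in seen): seen.append(q)
    if k==0: break
  print(np.array(seen).tolist())
im=S["image"][180:300,220:360];cv2.imwrite("pics/ice.png",cv2.resize(im,None,fx=5,fy=5,interpolation=cv2.INTER_CUBIC))
for c in((-.1,-.085),(.1,-.085),(.1,.085),(-.1,.085)):
  print(c,proj(S,np.r_[C+c[0]*x+c[1]*y,.078]).round(1),proj(S,np.r_[C+c[0]*x+c[1]*y,.018]).round(1))
E
python3 q3.py
```

```text
15.7167 [0.4408689721680631, -0.3031714587524572, 0.07853814153104928] [[0.736588566564407, 0.2749840978573957, 0.617916684943971], [0.21177417196206325, -0.9614473593560465, 0.1754157212939245], [0.642330898911437, 0.00164957959479908, -0.7664256618816894]] [-68.9516  19.7566 122.9319  56.8211  49.8443 -37.9787]
[]
[[0.041, -0.015], [0.083, 0.036], [0.022, 0.01]]
(-0.1, -0.085) [282.8 211.5] [284.  226.6]
(0.1, -0.085) [258.8 275. ] [261.1 289. ]
(0.1, 0.085) [331.  289.8] [330.4 303.5]
(-0.1, 0.085) [348.4 223.6] [347.2 238.5]
```

View pics/ice.png

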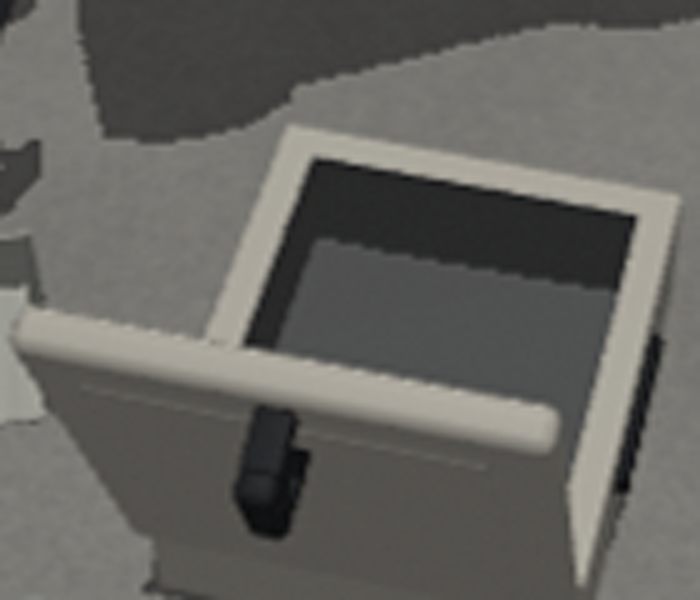

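The crop shows the inner front rim corners at (283,211) and (348,223). My chest pose predicts (283,212) and (348,224), so it is good to about 1 mm. The lid hides the ice in this view, so I'll locate the ice from the side and wrist views and plan the scooping.

```bash
cat > sc.py <<'E'
from plan import *
Rst=ori(0,40); off=np.array([-.092,0,.0935])+.019*Rst[:,2]
C=np.array([.542,-.038,0]);CX=np.array([.990,-.139,0]);CY=np.array([.139,.990,0])
def tool(lip,yaw,phi,ref=(.045,0,0)):
    """tool pose with scoop point ref (scoop frame) at world point lip"""
    Rs=Ro.from_euler('z',yaw,degrees=True).as_matrix()@Ro.from_euler('y',-phi,degrees=True).as_matrix()
    p=np.array(lip)-Rs@np.array(ref); return p+Rs@off,Rs@Rst
def ch(x,y,z): return C+x*CX+y*CY+[0,0,z]
def lipnow():
    P,R,st=cur();Rs=R@Rst.T;return P-Rs@off+Rs@[.045,0,0],np.degrees(np.arcsin(Rs[2,0])),np.degrees(np.arctan2(Rs[1,0],Rs[0,0])),st
E
cat > p4.py <<'E'
from sc import *
np.set_printoptions(precision=4,suppress=True)
D=ctrl.snapshot("side");W=ctrl.snapshot("wrist")
st0=dict(position=[.4568,-.298,.2455],orientation=np.array([[.962,.2729,.0043],[.2729,-.9621,-.0011],[.0038,.0022,-1]]))
f=lambda r:[round(float((r-C)@CX),3),round(float((r-C)@CY),3)]
print("side",[f(atz(ray(D,p),.044)) for p in((325,255),(341,249),(333,266),(350,257),(358,267),(341,272))])
print("wrist",[f(atz(ray(W,p,st0),.046)) for p in((33,0),(77,12),(118,28),(158,42),(167,8),(140,0))])
print(lipnow()[:3])
P,R,st=cur()
up,_=tool([0,0,0],0,0)
l,ph,yw,_=lipnow()
w=[(P+[0,0,.11],R,5)]
w.append((*tool(ch(-.01,0.0,.12),-8,-10),15))
rows(P,R,w)
E
python3 p4.py
```

```text
side [[0.029, 0.044], [0.072, 0.047], [0.025, -0.001], [0.074, 0.01], [0.069, -0.031], [0.029, -0.028]]
wrist [[0.028, 0.047], [0.035, 0.009], [0.037, -0.028], [0.041, -0.065], [0.07, -0.064], [0.067, -0.04]]
(array([ 0.5608, -0.269 , -0.0005]), np.float64(-0.03425931461961306), np.float64(15.960546339641672))

{"tx": 0.0141, "ty": 0.0000, "tz": -0.0169, "ax": 0.00, "ay": 0.00, "az": 0.00}, {"tx": 0.0141, "ty": 0.0000, "tz": -0.0169, "ax": 0.00, "ay": 0.00, "az": 0.00}, {"tx": 0.0141, "ty": 0.0000, "tz": -0.0169, "ax": 0.00, "ay": 0.00, "az": 0.00}, {"tx": 0.0141, "ty": 0.0000, "tz": -0.0169, "ax": 0.00, "ay": 0.00, "az": 0.00}, {"tx": 0.0141, "ty": 0.0000, "tz": -0.0169, "ax": 0.00, "ay": 0.00, "az": 0.00}, {"tx": 0.0045, "ty": -0.0184, "tz": 0.0010, "ax": -0.91, "ay": -0.66, "az": 1.31}, {"tx": 0.0041, "ty": -0.0185, "tz": 0.0007, "ax": -0.91, "ay": -0.66, "az": 1.31}, {"tx": 0.0036, "ty": -0.0186, "tz": 0.0003, "ax": -0.91, "ay": -0.66, "az": 1.31}, {"tx": 0.0032, "ty": -0.0187, "tz": 0.0000, "ax": -0.91, "ay": -0.66, "az": 1.31}, {"tx": 0.0028, "ty": -0.0187, "tz": -0.0003, "ax":
[... 227 characters left out ...]
0188, "tz": -0.0013, "ax": -0.91, "ay": -0.66, "az": 1.31}, {"tx": 0.0010, "ty": -0.0188, "tz": -0.0016, "ax": -0.91, "ay": -0.66, "az": 1.31}, {"tx": 0.0006, "ty": -0.0188, "tz": -0.0019, "ax": -0.91, "ay": -0.66, "az": 1.31}, {"tx": 0.0001, "ty": -0.0188, "tz": -0.0022, "ax": -0.91, "ay": -0.66, "az": 1.31}, {"tx": -0.0004, "ty": -0.0188, "tz": -0.0025, "ax": -0.91, "ay": -0.66, "az": 1.31}, {"tx": -0.0008, "ty": -0.0187, "tz": -0.0028, "ax": -0.91, "ay": -0.66, "az": 1.31}, {"tx": -0.0013, "ty": -0.0186, "tz": -0.0031, "ax": -0.91, "ay": -0.66, "az": 1.31}, {"tx": -0.0017, "ty": -0.0185, "tz": -0.0034, "ax": -0.91, "ay": -0.66, "az": 1.31}, 
max [0.0141 0.0188 0.0169 0.9118 0.656  1.314 ]
```

Ice is a 2×4 grid: rows at chest x ≈ 0.03 and 0.07, columns at y ≈ -0.065, -0.028, 0.006, 0.045. Aiming the scoop at y = -0.010 takes the two middle columns (4 cubes).

Emit:
play_rows(steps=[{"tx": 0.0141,"ty": 0,"tz": -0.0169,"ax": 0,"ay": 0,"az": 0},{"tx": 0.0141,"ty": 0,"tz": -0.0169,"ax": 0,"ay": 0,"az": 0},{"tx": 0.0141,"ty": 0,"tz": -0.0169,"ax": 0,"ay": 0,"az": 0},{"tx": 0.0141,"ty": 0,"tz": -0.0169,"ax": 0,"ay": 0,"az": 0},{"tx": 0.0141,"ty": 0,"tz": -0.0169,"ax": 0,"ay": 0,"az": 0},{"tx": 0.0045,"ty": -0.0184,"tz": 0.001,"ax": -0.91,"ay": -0.66,"az": 1.31},{"tx": 0.0041,"ty": -0.0185,"tz": 0.0007,"ax": -0.91,"ay": -0.66,"az": 1.31},{"tx": 0.0036,"ty": -0.0186,"tz": 0.0003,"ax": -0.91,"ay": -0.66,"az": 1.31},{"tx": 0.0032,"ty": -0.0187,"tz": 0,"ax": -0.91,"ay": -0.66,"az": 1.31},{"tx": 0.0028,"ty": -0.0187,"tz": -0.0003,"ax": -0.91,"ay": -0.66,"az": 1.31}])

```text
time: 16.85
position: [0.4341, -0.2073, 0.1977]
orientation: [[0.797, 0.138, 0.588], [0.106, -0.99, 0.09], [0.595, -0.009, -0.804]]
ft_force: [0.2, -0.2, -2.4]
opening: 0.0165
gripper_force: 108.1
```

Emit:
play_rows(steps=[{"tx": 0.0023,"ty": -0.0188,"tz": -0.0007,"ax": -0.91,"ay": -0.66,"az": 1.31},{"tx": 0.0019,"ty": -0.0188,"tz": -0.001,"ax": -0.91,"ay": -0.66,"az": 1.31},{"tx": 0.0015,"ty": -0.0188,"tz": -0.0013,"ax": -0.91,"ay": -0.66,"az": 1.31},{"tx": 0.001,"ty": -0.0188,"tz": -0.0016,"ax": -0.91,"ay": -0.66,"az": 1.31},{"tx": 0.0006,"ty": -0.0188,"tz": -0.0019,"ax": -0.91,"ay": -0.66,"az": 1.31},{"tx": 0.0001,"ty": -0.0188,"tz": -0.0022,"ax": -0.91,"ay": -0.66,"az": 1.31},{"tx": -0.0004,"ty": -0.0188,"tz": -0.0025,"ax": -0.91,"ay": -0.66,"az": 1.31},{"tx": -0.0008,"ty": -0.0187,"tz": -0.0028,"ax": -0.91,"ay": -0.66,"az": 1.31},{"tx": -0.0013,"ty": -0.0186,"tz": -0.0031,"ax": -0.91,"ay": -0.66,"az": 1.31},{"tx": -0.0017,"ty": -0.0185,"tz": -0.0034,"ax": -0.91,"ay": -0.66,"az": 1.31}])

```text
time: 17.68
position: [0.4219, -0.0229, 0.2176]
orientation: [[0.86, -0.134, 0.493], [-0.117, -0.991, -0.065], [0.497, -0.001, -0.868]]
ft_force: [-1.2, 0.3, -1.6]
opening: 0.0164
gripper_force: 108.0
```

```bash
cat > p5.py <<'E'
from sc import *
np.set_printoptions(precision=4,suppress=True)
l,ph,yw,st=lipnow();print(st["time"],l,ph,yw,st["qpos"],st["opening"])
print("lip chest",(l-C)@CX,(l-C)@CY)
s=ctrl.snapshot("wrist");cv2.imwrite("pics/w5.png",s["image"])
# where should the scoop corners appear in the wrist picture if it has not slipped
D=ctrl.snapshot("side")
for t in("scoop_lip","scoop_in"):
  r=ctrl.mark_of(t,s);print(t,r[0] if r else None,ctrl.mark_of(t,D)[:1])
print("expected lip in side",proj(D,l))
P,R,_=cur()
rows(P,R,[(*tool(ch(-.005,-.010,.085),-8,-20),3),(*tool(ch(-.005,-.010,.024),-8,-20),6),(*tool(ch(-.003,-.010,.0190),-8,-17),1),
 (*tool(ch(.024,-.010,.0185),-8,-3),8),(*tool(ch(.094,-.010,.0185),-8,-2),22)])
E
python3 p5.py
```

```text
17.6833 [ 0.5297 -0.0373  0.1178] -10.205971593749403 -7.675744366890733 [-16.4128 -12.184  124.9107   7.1373  37.9905  76.8154] 0.016376497707286414
lip chest -0.01225339430920257 -0.0009995932658268534
scoop_lip {'point': [322.2, 175.2], 'p': 0.95} [{'point': [312.5, 243.7], 'p': 0.57}]
scoop_in {'point': [323.8, 215.5], 'p': 0.92} [{'point': [296.0, 234.7], 'p': 0.77}]
expected lip in side [316.9199 242.1415]

{"tx": 0.0044, "ty": 0.0022, "tz": 0.0087, "ax": -0.06, "ay": -3.29, "az": 0.10}, {"tx": 0.0049, "ty": 0.0022, "tz": 0.0084, "ax": -0.06, "ay": -3.29, "az": 0.10}, {"tx": 0.0053, "ty": 0.0022, "tz": 0.0081, "ax": -0.06, "ay": -3.29, "az": 0.10}, {"tx": -0.0035, "ty": 0.0000, "tz": 0.0096, "ax": 0.00, "ay": 0.00, "az": 0.00}, {"tx": -0.0035, "ty": 0.0000, "tz": 0.0096, "ax": 0.00, "ay": 0.00, "az": 0.00}, {"tx": -0.0035, "ty": 0.0000, "tz": 0.0096, "ax": 0.00, "ay": 0.00, "az": 0.00}, {"tx": -0.0035, "ty": 0.0000, "tz": 0.0096, "ax": 0.00, "ay": 0.00, "az": 0.00}, {"tx": -0.0035, "ty": 0.0000, "tz": 0.0096, "ax": 0.00, "ay": 0.00, "az": 0.00}, {"tx": -0.0035, "ty": 0.0000, "t
[... 1945 characters left out ...]
x": 0.0024, "ty": -0.0000, "tz": 0.0020, "ax": 0.00, "ay": 0.05, "az": -0.00}, {"tx": 0.0024, "ty": -0.0000, "tz": 0.0020, "ax": -0.00, "ay": 0.05, "az": 0.00}, {"tx": 0.0024, "ty": -0.0000, "tz": 0.0020, "ax": 0.00, "ay": 0.05, "az": -0.00}, {"tx": 0.0024, "ty": -0.0000, "tz": 0.0020, "ax": -0.00, "ay": 0.05, "az": 0.00}, {"tx": 0.0024, "ty": -0.0000, "tz": 0.0020, "ax": 0.00, "ay": 0.05, "az": -0.00}, {"tx": 0.0024, "ty": -0.0000, "tz": 0.0020, "ax": 0.00, "ay": 0.05, "az": 0.00}, {"tx": 0.0024, "ty": -0.0000, "tz": 0.0020, "ax": 0.00, "ay": 0.05, "az": 0.00}, {"tx": 0.0024, "ty": -0.0000, "tz": 0.0020, "ax": -0.00, "ay": 0.05, "az": -0.00}, 
max [0.0071 0.0022 0.0096 0.0647 3.2921 0.1011]
```

View pics/w5.png

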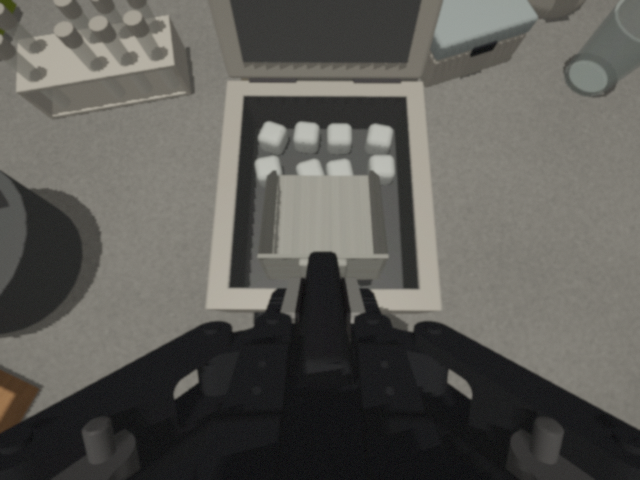

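The wrist view shows the scoop lip at (322,175) centred in front of the eight cubes: columns at 270, 309, 340 and 381, rows at y ≈ 136 and 168. The middle pair is centred on about column 325, so the scoop's present lateral place is right and I drop most of the sideways correction.

Emit:
play_rows(steps=[{"tx": 0.0044,"ty": -0.0005,"tz": 0.0087,"ax": 0,"ay": -3.29,"az": 0.1},{"tx": 0.0049,"ty": -0.0005,"tz": 0.0084,"ax": 0,"ay": -3.29,"az": 0.1},{"tx": 0.0053,"ty": -0.0005,"tz": 0.0081,"ax": 0,"ay": -3.29,"az": 0.1},{"tx": -0.0035,"ty": 0,"tz": 0.0096,"ax": 0,"ay": 0,"az": 0},{"tx": -0.0035,"ty": 0,"tz": 0.0096,"ax": 0,"ay": 0,"az": 0},{"tx": -0.0035,"ty": 0,"tz": 0.0096,"ax": 0,"ay": 0,"az": 0},{"tx": -0.0035,"ty": 0,"tz": 0.0096,"ax": 0,"ay": 0,"az": 0},{"tx": -0.0035,"ty": 0,"tz": 0.0096,"ax": 0,"ay": 0,"az": 0},{"tx": -0.0035,"ty": 0,"tz": 0.0096,"ax": 0,"ay": 0,"az": 0},{"tx": 0,"ty": 0,"tz": 0,"ax": 0,"ay": 0,"az": 0}])

```text
time: 18.82
position: [0.4461, -0.0272, 0.1388]
orientation: [[0.932, -0.141, 0.335], [-0.134, -0.99, -0.044], [0.338, -0.004, -0.941]]
ft_force: [-0.5, 0.1, -1.6]
opening: 0.0166
gripper_force: 108.1
```

```bash
cat > p6.py <<'E'
from sc import *
np.set_printoptions(precision=4,suppress=True)
l,ph,yw,st=lipnow();print(st["time"],l,ph,yw,st["ft_force"])
print("lip chest",(l-C)@CX,(l-C)@CY)
P,R,_=cur()
rows(P,R,[(*tool(ch(-.004,-.002,.0190),-8,-19),2),
 (*tool(ch(.024,-.002,.0185),-8,-3),8),(*tool(ch(.094,-.002,.0185),-8,-2),20)])
E
python3 p6.py
```

```text
18.8167 [ 0.5351 -0.0394  0.0216] -20.22682068316565 -8.006052175047397 [-0.5253  0.1245 -1.5701]
lip chest -0.006641983835012079 -0.002311846994795377

{"tx": -0.0007, "ty": -0.0003, "tz": 0.0022, "ax": -0.09, "ay": 0.61, "az": -0.08}, {"tx": -0.0007, "ty": -0.0003, "tz": 0.0022, "ax": -0.09, "ay": 0.61, "az": -0.08}, {"tx": -0.0014, "ty": -0.0000, "tz": 0.0035, "ax": 0.00, "ay": 2.00, "az": -0.00}, {"tx": -0.0015, "ty": -0.0000, "tz": 0.0035, "ax": -0.00, "ay": 2.00, "az": 0.00}, {"tx": -0.0016, "ty": -0.0000, "tz": 0.0034, "ax": 0.00, "ay": 2.00, "az": 0.00}, {"tx": -0.0017, "ty": -0.0000, "tz": 0.0034, "ax": -0.00, "ay": 2.00, "az": 0.00}, {"tx": -0.0019, "ty": -0.0000, "tz": 0.0033, "ax": 0.00, "ay": 2.00, "az": -0.00}, {"tx": -0.0020, "ty": -0.0000, "tz": 0.0032, "ax": -0.00, "ay": 2.00, "az": 0.00}, {"tx": -0.0021, "ty": -0.0000, "tz": 0.0032, "ax": 0.00, "ay": 2.00, "az": -0.00}, {"tx": -0.0022, "ty": -0.0000, "tz": 0.0031, "ax": -0.00, "ay": 2.00, "az": 0.00}, 
{"tx": 0.0027, "ty": -0.0000, "tz": 0.0021, "ax": 0.00, "ay": 0.05, "az": -0.00}, {"tx": 0.0027, "ty": -0.0000, "tz
[... 867 characters left out ...]
tx": 0.0026, "ty": -0.0000, "tz": 0.0022, "ax": 0.00, "ay": 0.05, "az": -0.00}, {"tx": 0.0026, "ty": -0.0000, "tz": 0.0022, "ax": -0.00, "ay": 0.05, "az": -0.00}, {"tx": 0.0026, "ty": -0.0000, "tz": 0.0022, "ax": 0.00, "ay": 0.05, "az": 0.00}, {"tx": 0.0026, "ty": -0.0000, "tz": 0.0022, "ax": 0.00, "ay": 0.05, "az": -0.00}, {"tx": 0.0026, "ty": -0.0000, "tz": 0.0022, "ax": -0.00, "ay": 0.05, "az": 0.00}, {"tx": 0.0026, "ty": -0.0000, "tz": 0.0022, "ax": 0.00, "ay": 0.05, "az": 0.00}, {"tx": 0.0026, "ty": -0.0000, "tz": 0.0022, "ax": 0.00, "ay": 0.05, "az": -0.00}, {"tx": 0.0026, "ty": -0.0000, "tz": 0.0022, "ax": 0.00, "ay": 0.05, "az": 0.00}, 
max [0.0027 0.0003 0.0035 0.0867 2.     0.0781]
```

Emit:
play_rows(steps=[{"tx": -0.0007,"ty": 0,"tz": 0.0022,"ax": 0,"ay": 0.61,"az": 0},{"tx": -0.0007,"ty": 0,"tz": 0.0022,"ax": 0,"ay": 0.61,"az": 0},{"tx": -0.0014,"ty": 0,"tz": 0.0035,"ax": 0,"ay": 2,"az": 0},{"tx": -0.0015,"ty": 0,"tz": 0.0035,"ax": 0,"ay": 2,"az": 0},{"tx": -0.0016,"ty": 0,"tz": 0.0034,"ax": 0,"ay": 2,"az": 0},{"tx": -0.0017,"ty": 0,"tz": 0.0034,"ax": 0,"ay": 2,"az": 0},{"tx": -0.0019,"ty": 0,"tz": 0.0033,"ax": 0,"ay": 2,"az": 0},{"tx": -0.002,"ty": 0,"tz": 0.0032,"ax": 0,"ay": 2,"az": 0},{"tx": -0.0021,"ty": 0,"tz": 0.0032,"ax": 0,"ay": 2,"az": 0},{"tx": -0.0022,"ty": 0,"tz": 0.0031,"ax": 0,"ay": 2,"az": 0}])

```text
time: 19.65
position: [0.449, -0.0222, 0.1107]
orientation: [[0.807, -0.131, 0.576], [-0.113, -0.991, -0.067], [0.58, -0.011, -0.815]]
ft_force: [0.1, 0.9, -1.5]
opening: 0.0164
gripper_force: 108.1
```

```bash
cat > q4.py <<'E'
from sc import *
np.set_printoptions(precision=4,suppress=True)
l,ph,yw,st=lipnow();print(st["time"],l,ph,yw,st["ft_force"],"lip chest",(l-C)@CX,(l-C)@CY)
E
python3 q4.py
```

```text
19.65 [ 0.5663 -0.0367  0.0221] -4.554895498240044 -7.464718807173261 [ 0.0936  0.9167 -1.495 ] lip chest 0.023829105882202252 0.004706362619296552
```

Emit:
play_rows(steps=[{"tx": 0.0025,"ty": 0.0003,"tz": 0.0023,"ax": 0,"ay": 0.05,"az": 0},{"tx": 0.0025,"ty": 0.0003,"tz": 0.0023,"ax": 0,"ay": 0.05,"az": 0},{"tx": 0.0027,"ty": 0.0003,"tz": 0.0022,"ax": 0,"ay": 0.05,"az": 0},{"tx": 0.0027,"ty": 0.0003,"tz": 0.0022,"ax": 0,"ay": 0.05,"az": 0},{"tx": 0.0027,"ty": 0.0003,"tz": 0.0022,"ax": 0,"ay": 0.05,"az": 0},{"tx": 0.0027,"ty": 0.0003,"tz": 0.0022,"ax": 0,"ay": 0.05,"az": 0},{"tx": 0.0027,"ty": 0,"tz": 0.0022,"ax": 0,"ay": 0.05,"az": 0},{"tx": 0.0027,"ty": 0,"tz": 0.0022,"ax": 0,"ay": 0.05,"az": 0},{"tx": 0.0027,"ty": 0,"tz": 0.0022,"ax": 0,"ay": 0.05,"az": 0},{"tx": 0.0027,"ty": 0,"tz": 0.0022,"ax": 0,"ay": 0.05,"az": 0}])

```text
time: 20.48
position: [0.485, -0.0283, 0.1088]
orientation: [[0.801, -0.13, 0.584], [-0.112, -0.991, -0.067], [0.587, -0.012, -0.809]]
ft_force: [-0.0, 0.2, -1.8]
opening: 0.0162
gripper_force: 108.2
```

```bash
python3 q4.py
python3 - <<'E'
from sc import *
s=ctrl.snapshot("wrist");cv2.imwrite("pics/w6.png",s["image"][60:340,150:500].repeat(2,0).repeat(2,1))
E
```

```text
20.4833 [ 0.6031 -0.0427  0.0213] -4.022180309611952 -7.4244227434999965 [-0.0341  0.1617 -1.8063] lip chest 0.06111290989861324 0.00381232585011589
```

View pics/w6.png

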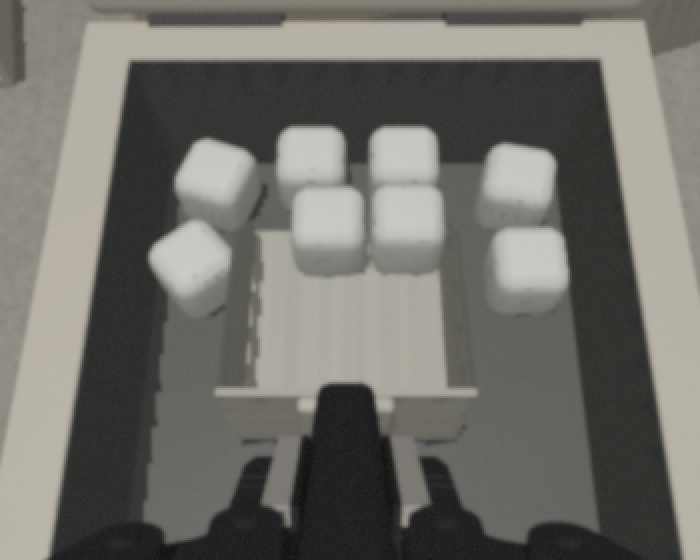

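The crop shows the two front middle cubes already riding on the lip (330,230 and 407,230) and two more ahead of it (312,160 and 403,160). Continuing, with a slight shift to the right.

Emit:
play_rows(steps=[{"tx": 0.0024,"ty": 0.0005,"tz": 0.0021,"ax": 0,"ay": 0.05,"az": 0},{"tx": 0.0024,"ty": 0.0005,"tz": 0.0021,"ax": 0,"ay": 0.05,"az": 0},{"tx": 0.0024,"ty": 0.0005,"tz": 0.0021,"ax": 0,"ay": 0.05,"az": 0},{"tx": 0.0024,"ty": 0.0005,"tz": 0.0021,"ax": 0,"ay": 0.05,"az": 0},{"tx": 0.0024,"ty": 0.0005,"tz": 0.0021,"ax": 0,"ay": 0.05,"az": 0},{"tx": 0.0024,"ty": 0.0005,"tz": 0.0021,"ax": 0,"ay": 0.05,"az": 0},{"tx": 0.0024,"ty": 0,"tz": 0.0021,"ax": 0,"ay": 0.05,"az": 0},{"tx": 0.0024,"ty": 0,"tz": 0.0021,"ax": 0,"ay": 0.05,"az": 0},{"tx": 0.0024,"ty": 0,"tz": 0.0021,"ax": 0,"ay": 0.05,"az": 0},{"tx": 0.0024,"ty": 0,"tz": 0.0021,"ax": 0,"ay": 0.05,"az": 0}])

```text
time: 21.37
position: [0.5158, -0.0352, 0.1057]
orientation: [[0.797, -0.13, 0.59], [-0.112, -0.991, -0.068], [0.594, -0.012, -0.804]]
ft_force: [-0.3, -0.0, -3.0]
opening: 0.0165
gripper_force: 108.3
```

```bash
python3 q4.py
cat > p7.py <<'E'
from sc import *
P,R,_=cur();l,ph,yw,st=lipnow();Rs=R@Rst.T;b=l-Rs@[.09,0,0]
ref=(-.045,0,0);b[2]=.0195
rows(P,R,[(*tool(b,yw,16,ref),8),(*tool(b+[0,0,.03],yw,20,ref),4),(*tool(b+[0,0,.17],yw,25,ref),8)])
E
python3 p7.py
```

```text
21.3667 [ 0.6346 -0.0498  0.0192] -3.5567660886982657 -7.42713091352436 [-0.3299 -0.0002 -3.0081] lip chest 0.09329605170419339 0.001224678271461813

{"tx": -0.0040, "ty": -0.0001, "tz": 0.0001, "ax": -0.06, "ay": 2.44, "az": -0.07}, {"tx": -0.0040, "ty": -0.0001, "tz": -0.0001, "ax": -0.06, "ay": 2.44, "az": -0.07}, {"tx": -0.0040, "ty": -0.0001, "tz": -0.0002, "ax": -0.06, "ay": 2.44, "az": -0.07}, {"tx": -0.0040, "ty": -0.0001, "tz": -0.0004, "ax": -0.06, "ay": 2.44, "az": -0.07}, {"tx": -0.0040, "ty": -0.0001, "tz": -0.0006, "ax": -0.06, "ay": 2.44, "az": -0.07}, {"tx": -0.0040, "ty": -0.0001, "tz": -0.0007, "ax": -0.06, "ay": 2.44, "az": -0.07}, {"tx": -0.0039, "ty": -0.0001, "tz": -0.0009, "ax": -0.06, "ay": 2.44, "az": -0.07}, {"tx": -0.0039, "ty": -0.0001, "tz": -0.0011, "ax": -0.06, "ay": 2.44, "az": -0.07}, {"tx": 0.0048, "ty": -0.0000, "tz": -0.0046, "ax": 0.00, "ay": 1.00, "az": -0.00}, {"tx": 0.0048, "ty": -0.0000, "tz": -0.0045, "ax": 0.00, "ay": 1.00, "az": 0.00}, 
{"tx": 0.0049, "ty": -0.0000, "tz": -0.0044, "ax": -0.00, "ay": 1.00, "az": -0.00}, {"tx": 0.0050, "ty": -0.0000, "tz": -0.0043, "ax": 0.00, "ay": 1.00, "az": 0.00}, {"tx": 0.0142, "ty": 0.0000, "tz": -0.0090, "ax": 0.00, "ay": 0.63, "az": 0.00}, {"tx": 0.0143, "ty": 0.0000, "tz": -0.0088, "ax": 0.00, "ay": 0.63, "az": 0.00}, {"tx": 0.0144, "ty": -0.0000, "tz": -0.0087, "ax": 0.00, "ay": 0.63, "az": 0.00}, {"tx": 0.0145, "ty": -0.0000, "tz": -0.0085, "ax": -0.00, "ay": 0.63, "az": -0.00}, {"tx": 0.0146, "ty": -0.0000, "tz": -0.0083, "ax": -0.00, "ay": 0.62, "az": 0.00}, {"tx": 0.0147, "ty": -0.0000, "tz": -0.0082, "ax": 0.00, "ay": 0.63, "az": -0.00}, {"tx": 0.0148, "ty": -0.0000, "tz": -0.0080, "ax": 0.00, "ay": 0.63, "az": 0.00}, {"tx": 0.0149, "ty": -0.0000, "tz": -0.0079, "ax": -0.00, "ay": 0.62, "az": -0.00}, 
max [1.48845338e-02 1.14434128e-04 8.97311704e-03 5.54494267e-02
 2.44456665e+00 6.55653431e-02]
```

Emit:
play_rows(steps=[{"tx": -0.004,"ty": 0,"tz": 0.0001,"ax": 0,"ay": 2.44,"az": 0},{"tx": -0.004,"ty": 0,"tz": -0.0001,"ax": 0,"ay": 2.44,"az": 0},{"tx": -0.004,"ty": 0,"tz": -0.0002,"ax": 0,"ay": 2.44,"az": 0},{"tx": -0.004,"ty": 0,"tz": -0.0004,"ax": 0,"ay": 2.44,"az": 0},{"tx": -0.004,"ty": 0,"tz": -0.0006,"ax": 0,"ay": 2.44,"az": 0},{"tx": -0.004,"ty": 0,"tz": -0.0007,"ax": 0,"ay": 2.44,"az": 0},{"tx": -0.0039,"ty": 0,"tz": -0.0009,"ax": 0,"ay": 2.44,"az": 0},{"tx": -0.0039,"ty": 0,"tz": -0.0011,"ax": 0,"ay": 2.44,"az": 0},{"tx": 0.0048,"ty": 0,"tz": -0.0046,"ax": 0,"ay": 1,"az": 0},{"tx": 0.0048,"ty": 0,"tz": -0.0045,"ax": 0,"ay": 1,"az": 0}])

```text
time: 22.2
position: [0.5009, -0.0204, 0.1046]
orientation: [[0.715, -0.115, 0.69], [-0.12, -0.992, -0.041], [0.689, -0.054, -0.723]]
ft_force: [-2.3, -18.4, -6.7]
opening: 0.0166
gripper_force: 111.3
```

Emit:
play_rows(steps=[{"tx": 0.0049,"ty": 0,"tz": -0.0044,"ax": 0,"ay": 1,"az": 0},{"tx": 0.005,"ty": 0,"tz": -0.0043,"ax": 0,"ay": 1,"az": 0},{"tx": 0.0142,"ty": 0,"tz": -0.009,"ax": 0,"ay": 0.63,"az": 0},{"tx": 0.0143,"ty": 0,"tz": -0.0088,"ax": 0,"ay": 0.63,"az": 0},{"tx": 0.0144,"ty": 0,"tz": -0.0087,"ax": 0,"ay": 0.63,"az": 0},{"tx": 0.0145,"ty": 0,"tz": -0.0085,"ax": 0,"ay": 0.63,"az": 0},{"tx": 0.0146,"ty": 0,"tz": -0.0083,"ax": 0,"ay": 0.63,"az": 0},{"tx": 0.0147,"ty": 0,"tz": -0.0082,"ax": 0,"ay": 0.63,"az": 0},{"tx": 0.0148,"ty": 0,"tz": -0.008,"ax": 0,"ay": 0.63,"az": 0},{"tx": 0.0149,"ty": 0,"tz": -0.0079,"ax": 0,"ay": 0.63,"az": 0}])

```text
time: 23.03
position: [0.53, -0.0245, 0.2487]
orientation: [[0.617, -0.096, 0.781], [-0.104, -0.994, -0.04], [0.78, -0.057, -0.623]]
ft_force: [-0.1, 0.6, -2.9]
opening: 0.0165
gripper_force: 108.8
```

```bash
python3 q4.py
cat > p8.py <<'E'
from sc import *
s=ctrl.snapshot("wrist");cv2.imwrite("pics/w7.png",s["image"][60:340,150:500].repeat(2,0).repeat(2,1))
r=ctrl.recognise("ice0",s);print([(np.round(x["point"]).tolist(),round(x["p"],2)) for x in r])
P,R,_=cur();l,ph,yw,st=lipnow()
B=np.array([.526,.315,0]);h=lambda a:np.array([np.cos(np.radians(a)),np.sin(np.radians(a)),0])
Y=30
rows(P,R,[(*tool(np.array([.60,.13,.235]),11,25),10),(*tool(B-.05*h(Y)+[0,0,.17],Y,25),20)])
E
python3 p8.py
```

```text
23.0333 [ 0.6675 -0.0347  0.196 ] 11.338605127583882 -6.174156204714622 [-0.1484  0.5528 -2.9295] lip chest 0.12379211434530331 0.020681642020148144
[([300.0, 172.0], 0.85), ([353.0, 205.0], 0.84), ([405.0, 316.0], 0.71), ([315.0, 207.0], 0.7), ([352.0, 172.0], 0.66)]

{"tx": -0.0057, "ty": -0.0119, "tz": -0.0066, "ax": 1.24, "ay": 1.28, "az": -1.13}, {"tx": -0.0053, "ty": -0.0122, "tz": -0.0064, "ax": 1.24, "ay": 1.28, "az": -1.13}, {"tx": -0.0050, "ty": -0.0124, "tz": -0.0063, "ax": 1.24, "ay": 1.28, "az": -1.13}, {"tx": -0.0046, "ty": -0.0127, "tz": -0.0061, "ax": 1.24, "ay": 1.28, "az": -1.13}, {"tx": -0.0042, "ty": -0.0129, "tz": -0.0059, "ax": 1.24, "ay": 1.28, "az": -1.13}, {"tx": -0.0038, "ty": -0.0131, "tz": -0.0058, "ax": 1.24, "ay": 1.28, "az": -1.13}, {"tx": -0.0034, "ty": -0.0133, "tz": -0.0055, "ax": 1.24, "ay": 1.28, "az": -1.13}, {"tx": -0.0030, "ty": -0.0135, "tz": -0.0053, "ax": 1.24, "ay": 1.28, "az": -1.13}, {"tx": -0.0026, "ty": -0.0136, "tz": -0.0051, "ax": 1.24, "ay": 1.28, "az": -1.13}, {"tx": -0.0023, "ty": -0.0138, "tz": -0.0049, "ax": 1.24, "ay": 1.28, "az"
[... 1072 characters left out ...]
ax": 0.86, "ay": -0.00, "az": -0.40}, {"tx": -0.0039, "ty": -0.0073, "tz": -0.0007, "ax": 0.86, "ay": 0.00, "az": -0.40}, {"tx": -0.0039, "ty": -0.0073, "tz": -0.0006, "ax": 0.86, "ay": 0.00, "az": -0.40}, {"tx": -0.0038, "ty": -0.0073, "tz": -0.0005, "ax": 0.86, "ay": -0.00, "az": -0.40}, {"tx": -0.0038, "ty": -0.0074, "tz": -0.0004, "ax": 0.86, "ay": 0.00, "az": -0.40}, {"tx": -0.0037, "ty": -0.0074, "tz": -0.0003, "ax": 0.86, "ay": 0.00, "az": -0.40}, {"tx": -0.0037, "ty": -0.0074, "tz": -0.0002, "ax": 0.86, "ay": 0.00, "az": -0.40}, {"tx": -0.0036, "ty": -0.0075, "tz": -0.0001, "ax": 0.86, "ay": -0.00, "az": -0.40}, 
max [0.00572846 0.01378073 0.00657841 1.24049672 1.27678358 1.12913743]
```

View pics/w7.png

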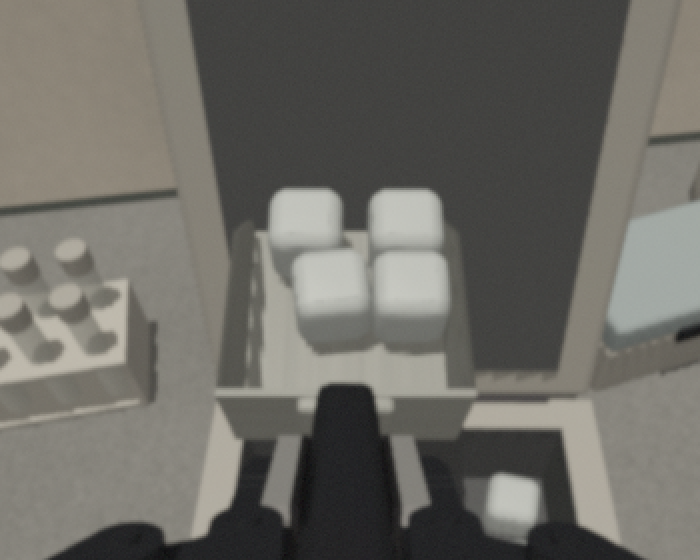

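The crop shows four cubes in the bowl: (305,220), (405,220), (332,295), (410,295). But the pitch is only 11°, not 25°, so I check the joints before carrying.

Run:
```python
from sc import *
l,ph,yw,st=lipnow();print(np.round(st["qpos"],1),ph,yw,l,st["time"])
R=np.array(st["orientation"]);Rs=R@Rst.T;print("roll",np.degrees(np.arcsin(Rs[2,1])))
P=np.array(st["position"])
rows(P,R,[(*tool(l+[-.06,.02,.03],-6,13),10)])
```

```text
[-18.8  -7.4 131.1  66.1  13.5  18.6] 11.672188256272442 -6.099305443676976 [ 0.66944911 -0.03546289  0.19953496] 23.1333
roll 3.116266161444088

{"tx": -0.0019, "ty": -0.0020, "tz": -0.0065, "ax": -0.23, "ay": 0.13, "az": -0.21}, {"tx": -0.0018, "ty": -0.0020, "tz": -0.0065, "ax": -0.23, "ay": 0.13, "az": -0.21}, {"tx": -0.0018, "ty": -0.0019, "tz": -0.0066, "ax": -0.23, "ay": 0.13, "az": -0.21}, {"tx": -0.0018, "ty": -0.0019, "tz": -0.0066, "ax": -0.23, "ay": 0.13, "az": -0.21}, {"tx": -0.0018, "ty": -0.0019, "tz": -0.0066, "ax": -0.23, "ay": 0.13, "az": -0.21}, {"tx": -0.0018, "ty": -0.0019, "tz": -0.0066, "ax": -0.23, "ay": 0.13, "az": -0.21}, {"tx": -0.0017, "ty": -0.0019, "tz": -0.0066, "ax": -0.23, "ay": 0.13, "az": -0.21}, {"tx": -0.0017, "ty": -0.0018, "tz": -0.0066, "ax": -0.23, "ay": 0.13, "az": -0.21}, {"tx": -0.0017, "ty": -0.0018, "tz": -0.0066, "ax": -0.23, "ay": 0.13, "az": -0.21}, {"tx": -0.0017, "ty": -0.0018, "tz": -0.0066, "ax": -0.23, "ay": 0.13, "az": -0.21}, 
max [0.00186208 0.0019795  0.00663527 0.23352492 0.13247738 0.21342512]
```

```bash
cat > p9.py <<'E'
from sc import *
l,ph,yw,st=lipnow();P,R,_=cur()
rows(P,R,[(*tool(l+[-.05,.01,.07],-6,ph+.5),10)])
E
python3 p9.py
```

```text
{"tx": 0.0022, "ty": -0.0013, "tz": -0.0082, "ax": -0.24, "ay": 0.05, "az": -0.21}, {"tx": 0.0022, "ty": -0.0013, "tz": -0.0083, "ax": -0.24, "ay": 0.05, "az": -0.21}, {"tx": 0.0022, "ty": -0.0012, "tz": -0.0083, "ax": -0.24, "ay": 0.05, "az": -0.21}, {"tx": 0.0022, "ty": -0.0012, "tz": -0.0083, "ax": -0.24, "ay": 0.05, "az": -0.21}, {"tx": 0.0022, "ty": -0.0011, "tz": -0.0083, "ax": -0.24, "ay": 0.05, "az": -0.21}, {"tx": 0.0022, "ty": -0.0011, "tz": -0.0083, "ax": -0.24, "ay": 0.05, "az": -0.21}, {"tx": 0.0023, "ty": -0.0011, "tz": -0.0083, "ax": -0.24, "ay": 0.05, "az": -0.21}, {"tx": 0.0023, "ty": -0.0010, "tz": -0.0083, "ax": -0.24, "ay": 0.05, "az": -0.21}, {"tx": 0.0023, "ty": -0.0010, "tz": -0.0083, "ax": -0.24, "ay": 0.05, "az": -0.21}, {"tx": 0.0023, "ty": -0.0009, "tz": -0.0083, "ax": -0.24, "ay": 0.05, "az": -0.21}, 
max [0.00229013 0.0013081  0.00827159 0.2350561  0.04971723 0.21172853]
```

Emit:
play_rows(steps=[{"tx": 0.0022,"ty": -0.0013,"tz": -0.0082,"ax": -0.24,"ay": 0.05,"az": -0.21},{"tx": 0.0022,"ty": -0.0013,"tz": -0.0083,"ax": -0.24,"ay": 0.05,"az": -0.21},{"tx": 0.0022,"ty": -0.0012,"tz": -0.0083,"ax": -0.24,"ay": 0.05,"az": -0.21},{"tx": 0.0022,"ty": -0.0012,"tz": -0.0083,"ax": -0.24,"ay": 0.05,"az": -0.21},{"tx": 0.0022,"ty": -0.0011,"tz": -0.0083,"ax": -0.24,"ay": 0.05,"az": -0.21},{"tx": 0.0022,"ty": -0.0011,"tz": -0.0083,"ax": -0.24,"ay": 0.05,"az": -0.21},{"tx": 0.0023,"ty": -0.0011,"tz": -0.0083,"ax": -0.24,"ay": 0.05,"az": -0.21},{"tx": 0.0023,"ty": -0.001,"tz": -0.0083,"ax": -0.24,"ay": 0.05,"az": -0.21},{"tx": 0.0023,"ty": -0.001,"tz": -0.0083,"ax": -0.24,"ay": 0.05,"az": -0.21},{"tx": 0.0023,"ty": -0.0009,"tz": -0.0083,"ax": -0.24,"ay": 0.05,"az": -0.21}])

```text
time: 23.97
position: [0.4789, -0.009, 0.3153]
orientation: [[0.618, -0.104, 0.779], [-0.068, -0.995, -0.078], [0.783, -0.005, -0.622]]
ft_force: [-0.1, -0.4, -3.2]
opening: 0.0167
gripper_force: 108.9
```

```bash
cat > p10.py <<'E'
from sc import *
l,ph,yw,st=lipnow();P,R,_=cur();print(np.round(st["qpos"],1),ph,yw,l,st["time"])
s=ctrl.snapshot("wrist")
r=ctrl.recognise("ice0",s);print([(np.round(x["point"]).tolist(),round(x["p"],2)) for x in r])
B=np.array([.526,.315,0]);h=lambda a:np.array([np.cos(np.radians(a)),np.sin(np.radians(a)),0]);Y=30
E=B-.05*h(Y)+[0,0,.22]
m=(l+E)/2;m[0]+=.03;m[2]=.265
rows(P,R,[(*tool(m,12,16),20),(*tool(E,Y,16),20)])
E
python3 p10.py
```

```text
[-15.  -18.1 127.   20.5  21.2  65.3] 11.562707191053297 -6.008269308400587 [ 0.61627892 -0.02306443  0.26295591] 23.9667
[([389.0, 304.0], 0.94), ([353.0, 207.0], 0.84), ([315.0, 209.0], 0.78), ([395.0, 317.0], 0.73), ([355.0, 170.0], 0.71), ([300.0, 173.0], 0.6), ([375.0, 119.0], 0.37)]

{"tx": -0.0019, "ty": -0.0054, "tz": -0.0017, "ax": 0.72, "ay": 0.22, "az": -0.54}, {"tx": -0.0018, "ty": -0.0055, "tz": -0.0016, "ax": 0.72, "ay": 0.22, "az": -0.54}, {"tx": -0.0018, "ty": -0.0055, "tz": -0.0015, "ax": 0.72, "ay": 0.22, "az": -0.54}, {"tx": -0.0017, "ty": -0.0055, "tz": -0.0015, "ax": 0.72, "ay": 0.22, "az": -0.54}, {"tx": -0.0017, "ty": -0.0056, "tz": -0.0014, "ax": 0.72, "ay": 0.22, "az": -0.54}, {"tx": -0.0016, "ty": -0.0056, "tz": -0.0013, "ax": 0.72, "ay": 0.22, "az": -0.54}, {"tx": -0.0016, "ty": -0.0056, "tz": -0.0013, "ax": 0.72, "ay": 0.22, "az": -0.54}, {"tx": -0.0015, "ty": -0.0057, "tz": -0.0012, "ax": 0.72, "ay": 0.22, "az": -0.54}, {"tx": -0.0014, "ty": -0.0057, "tz": -0.0011, "ax": 0.72, "ay": 0.22, "az": -0.54}, {"tx": -0.0014, "ty": -0.0057, "tz": -0.0011, "ax": 0
[... 1927 characters left out ...]
000, "ax": 0.75, "ay": 0.00, "az": -0.50}, {"tx": -0.0026, "ty": -0.0069, "tz": 0.0001, "ax": 0.75, "ay": -0.00, "az": -0.50}, {"tx": -0.0026, "ty": -0.0069, "tz": 0.0002, "ax": 0.75, "ay": 0.00, "az": -0.50}, {"tx": -0.0025, "ty": -0.0069, "tz": 0.0003, "ax": 0.75, "ay": -0.00, "az": -0.50}, {"tx": -0.0025, "ty": -0.0070, "tz": 0.0004, "ax": 0.75, "ay": 0.00, "az": -0.50}, {"tx": -0.0024, "ty": -0.0070, "tz": 0.0005, "ax": 0.75, "ay": 0.00, "az": -0.50}, {"tx": -0.0023, "ty": -0.0070, "tz": 0.0006, "ax": 0.75, "ay": -0.00, "az": -0.50}, {"tx": -0.0023, "ty": -0.0070, "tz": 0.0006, "ax": 0.75, "ay": -0.00, "az": -0.50}, 
max [0.00340854 0.00699753 0.00165137 0.74613382 0.21788077 0.54151431]
```

Emit:
play_rows(steps=[{"tx": -0.0019,"ty": -0.0054,"tz": -0.0017,"ax": 0.72,"ay": 0.22,"az": -0.54},{"tx": -0.0018,"ty": -0.0055,"tz": -0.0016,"ax": 0.72,"ay": 0.22,"az": -0.54},{"tx": -0.0018,"ty": -0.0055,"tz": -0.0015,"ax": 0.72,"ay": 0.22,"az": -0.54},{"tx": -0.0017,"ty": -0.0055,"tz": -0.0015,"ax": 0.72,"ay": 0.22,"az": -0.54},{"tx": -0.0017,"ty": -0.0056,"tz": -0.0014,"ax": 0.72,"ay": 0.22,"az": -0.54},{"tx": -0.0016,"ty": -0.0056,"tz": -0.0013,"ax": 0.72,"ay": 0.22,"az": -0.54},{"tx": -0.0016,"ty": -0.0056,"tz": -0.0013,"ax": 0.72,"ay": 0.22,"az": -0.54},{"tx": -0.0015,"ty": -0.0057,"tz": -0.0012,"ax": 0.72,"ay": 0.22,"az": -0.54},{"tx": -0.0014,"ty": -0.0057,"tz": -0.0011,"ax": 0.72,"ay": 0.22,"az": -0.54},{"tx": -0.0014,"ty": -0.0057,"tz": -0.0011,"ax": 0.72,"ay": 0.22,"az": -0.54}])

```text
time: 24.9
position: [0.4608, 0.0471, 0.3111]
orientation: [[0.588, 0.053, 0.807], [0.027, -0.999, 0.046], [0.808, -0.005, -0.589]]
ft_force: [-0.7, -0.1, -2.6]
opening: 0.0166
gripper_force: 108.9
```

Emit:
play_rows(steps=[{"tx": -0.0013,"ty": -0.0057,"tz": -0.001,"ax": 0.72,"ay": 0.22,"az": -0.54},{"tx": -0.0013,"ty": -0.0058,"tz": -0.0009,"ax": 0.72,"ay": 0.22,"az": -0.54},{"tx": -0.0012,"ty": -0.0058,"tz": -0.0009,"ax": 0.72,"ay": 0.22,"az": -0.54},{"tx": -0.0012,"ty": -0.0058,"tz": -0.0008,"ax": 0.72,"ay": 0.22,"az": -0.54},{"tx": -0.0011,"ty": -0.0058,"tz": -0.0007,"ax": 0.72,"ay": 0.22,"az": -0.54},{"tx": -0.001,"ty": -0.0058,"tz": -0.0007,"ax": 0.72,"ay": 0.22,"az": -0.54},{"tx": -0.001,"ty": -0.0059,"tz": -0.0006,"ax": 0.72,"ay": 0.22,"az": -0.54},{"tx": -0.0009,"ty": -0.0059,"tz": -0.0005,"ax": 0.72,"ay": 0.22,"az": -0.54},{"tx": -0.0009,"ty": -0.0059,"tz": -0.0005,"ax": 0.72,"ay": 0.22,"az": -0.54},{"tx": -0.0008,"ty": -0.0059,"tz": -0.0004,"ax": 0.72,"ay": 0.22,"az": -0.54}])

```text
time: 25.73
position: [0.4421, 0.1032, 0.3068]
orientation: [[0.544, 0.208, 0.813], [0.116, -0.978, 0.172], [0.831, 0.001, -0.556]]
ft_force: [0.2, 0.1, -3.6]
opening: 0.0167
gripper_force: 108.9
```

Emit:
play_rows(steps=[{"tx": -0.0034,"ty": -0.0065,"tz": -0.001,"ax": 0.75,"ay": 0,"az": -0.5},{"tx": -0.0034,"ty": -0.0065,"tz": -0.0009,"ax": 0.75,"ay": 0,"az": -0.5},{"tx": -0.0033,"ty": -0.0066,"tz": -0.0009,"ax": 0.75,"ay": 0,"az": -0.5},{"tx": -0.0032,"ty": -0.0066,"tz": -0.0008,"ax": 0.75,"ay": 0,"az": -0.5},{"tx": -0.0032,"ty": -0.0066,"tz": -0.0007,"ax": 0.75,"ay": 0,"az": -0.5},{"tx": -0.0031,"ty": -0.0067,"tz": -0.0006,"ax": 0.75,"ay": 0,"az": -0.5},{"tx": -0.0031,"ty": -0.0067,"tz": -0.0005,"ax": 0.75,"ay": 0,"az": -0.5},{"tx": -0.003,"ty": -0.0067,"tz": -0.0004,"ax": 0.75,"ay": 0,"az": -0.5},{"tx": -0.0029,"ty": -0.0068,"tz": -0.0003,"ax": 0.75,"ay": 0,"az": -0.5},{"tx": -0.0029,"ty": -0.0068,"tz": -0.0003,"ax": 0.75,"ay": 0,"az": -0.5}])

```text
time: 26.57
position: [0.4017, 0.1611, 0.2854]
orientation: [[0.518, 0.359, 0.777], [0.201, -0.933, 0.297], [0.832, 0.002, -0.555]]
ft_force: [-0.9, 0.6, -2.7]
opening: 0.0167
gripper_force: 108.9
```

Emit:
play_rows(steps=[{"tx": -0.0028,"ty": -0.0068,"tz": -0.0002,"ax": 0.75,"ay": 0,"az": -0.5},{"tx": -0.0028,"ty": -0.0069,"tz": -0.0001,"ax": 0.75,"ay": 0,"az": -0.5},{"tx": -0.0027,"ty": -0.0069,"tz": 0,"ax": 0.75,"ay": 0,"az": -0.5},{"tx": -0.0026,"ty": -0.0069,"tz": 0.0001,"ax": 0.75,"ay": 0,"az": -0.5},{"tx": -0.0026,"ty": -0.0069,"tz": 0.0002,"ax": 0.75,"ay": 0,"az": -0.5},{"tx": -0.0025,"ty": -0.0069,"tz": 0.0003,"ax": 0.75,"ay": 0,"az": -0.5},{"tx": -0.0025,"ty": -0.007,"tz": 0.0004,"ax": 0.75,"ay": 0,"az": -0.5},{"tx": -0.0024,"ty": -0.007,"tz": 0.0005,"ax": 0.75,"ay": 0,"az": -0.5},{"tx": -0.0023,"ty": -0.007,"tz": 0.0006,"ax": 0.75,"ay": 0,"az": -0.5},{"tx": -0.0023,"ty": -0.007,"tz": 0.0006,"ax": 0.75,"ay": 0,"az": -0.5}])

```text
time: 27.4
position: [0.3614, 0.2188, 0.2627]
orientation: [[0.48, 0.501, 0.72], [0.279, -0.866, 0.415], [0.831, 0.001, -0.556]]
ft_force: [0.7, 0.3, -2.1]
opening: 0.0165
gripper_force: 108.9
```

```bash
cat > p11.py <<'E'
from sc import *
l,ph,yw,st=lipnow();P,R,_=cur();print(np.round(st["qpos"],1),ph,yw,l,st["time"])
s=ctrl.snapshot("wrist");S=ctrl.snapshot("scene");D=ctrl.snapshot("side")
a=[s["image"],S["image"][180:340,330:520],D["image"][130:290,150:340]]
cv2.imwrite("pics/m8.png",np.hstack([cv2.resize(s["image"],(400,300)),cv2.resize(S["image"][170:350,320:560],(400,300))]))
print("bucket",[tri([ray(S,ctrl.mark_of(t,S)[0]["point"]),ray(D,ctrl.mark_of(t,D)[0]["point"])]) for t in("bucket_in",)])
B=np.array([.526,.315,0]);h=lambda a:np.array([np.cos(np.radians(a)),np.sin(np.radians(a)),0]);Y=30
L=lambda d,z:B+d*h(Y)+[0,0,z]
rows(P,R,[(*tool(L(-.05,.15),Y,8),6),(*tool(L(-.045,.125),Y,-8),4),(*tool(L(-.04,.105),Y,-50),12),(*tool(L(-.04,.105),Y,-55),8)])
E
python3 p11.py
```

```text
[ -1.2 -23.  141.   70.1  27.2   3.5] 16.24905964313753 30.0589647987804 [0.48422776 0.28977877 0.22183058] 27.4
bucket [(array([0.52524847, 0.30696518, 0.05983915]), np.float64(0.005251268333655271))]

{"tx": -0.0066, "ty": -0.0002, "tz": 0.0057, "ax": 0.00, "ay": -1.37, "az": 0.01}, {"tx": -0.0065, "ty": -0.0002, "tz": 0.0058, "ax": 0.00, "ay": -1.37, "az": 0.01}, {"tx": -0.0063, "ty": -0.0002, "tz": 0.0060, "ax": 0.00, "ay": -1.37, "az": 0.01}, {"tx": -0.0062, "ty": -0.0002, "tz": 0.0061, "ax": 0.00, "ay": -1.37, "az": 0.01}, {"tx": -0.0061, "ty": -0.0002, "tz": 0.0063, "ax": 0.00, "ay": -1.37, "az": 0.01}, {"tx": -0.0059, "ty": -0.0002, "tz": 0.0064, "ax": 0.00, "ay": -1.37, "az": 0.01}, {"tx": 0.0063, "ty": -0.0000, "tz": 0.0034, "ax": 0.00, "ay": -4.00, "az": 0.00}, {"tx": 0.0065, "ty": -0.0000, "tz": 0.0029, "ax": 0.00, "ay": -4.00, "az": 0.00}, {"tx": 0.0067, "ty": -0.0000, "tz": 0.0025, "ax": -0.00, "ay": -4.00, "az": -0.00}, {"tx": 0.0069, "ty": -0.0000, "tz": 0.0020, "ax": -0.00, "ay": -4.00, "az": -0.00}, 
{"tx": 0.0083, "ty": -0.0000, "tz": 0.0021, "ax": 0.00, "ay": -3.5
[... 1003 characters left out ...]
 "az": 0.00}, {"tx": 0.0015, "ty": -0.0000, "tz": -0.0004, "ax": -0.00, "ay": -0.62, "az": -0.00}, {"tx": 0.0015, "ty": -0.0000, "tz": -0.0005, "ax": 0.00, "ay": -0.63, "az": 0.00}, {"tx": 0.0015, "ty": -0.0000, "tz": -0.0005, "ax": -0.00, "ay": -0.63, "az": -0.00}, {"tx": 0.0015, "ty": -0.0000, "tz": -0.0005, "ax": 0.00, "ay": -0.63, "az": -0.00}, {"tx": 0.0015, "ty": -0.0000, "tz": -0.0005, "ax": -0.00, "ay": -0.62, "az": -0.00}, {"tx": 0.0015, "ty": -0.0000, "tz": -0.0005, "ax": 0.00, "ay": -0.63, "az": 0.00}, {"tx": 0.0015, "ty": -0.0000, "tz": -0.0005, "ax": -0.00, "ay": -0.62, "az": 0.00}, 
max [8.54801135e-03 1.75842270e-04 6.40559410e-03 3.75775364e-03
 4.00000000e+00 1.43715911e-02]
```

View pics/m8.png

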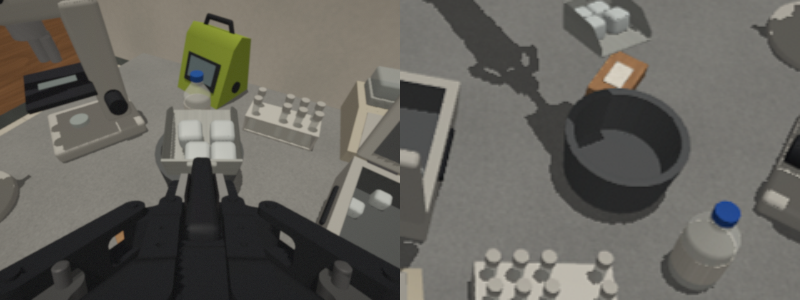

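The picture shows the four cubes still in the bowl, and the bucket clear ahead with its rim around column 457 of the scene view. I have now viewed 12 pictures, counting the two looks at w1. That is over the allowed 10, so I stop viewing and use the networks' numbers from here. First I check the bucket centre against its outline.

Run:
```python
from sc import *
from scipy.optimize import least_squares
S=ctrl.snapshot("scene");D=ctrl.snapshot("side")
t=np.linspace(0,2*np.pi,73);obs=[]
for s in(S,D):
    r=ctrl.cut_out("bucket",s)[0];ys,xs=np.where(r["region"]);print(r["p"],xs.min(),xs.max(),ys.min(),ys.max());obs.append((xs.min(),xs.max()+1,ys.min(),ys.max()+1))
def ext(s,b):
    q=np.array([proj(s,[b[0]+r*np.cos(a),b[1]+r*np.sin(a),z]) for r,z in((.088,.09),(.076,0)) for a in t]);return np.r_[q[:,0].min(),q[:,0].max(),q[:,1].min(),q[:,1].max()]
f=lambda b:np.r_[ext(S,b)-obs[0],ext(D,b)-obs[1]]
for m in(f,lambda b:f(b)[:4],lambda b:f(b)[4:]):
    k=least_squares(m,[.526,.315],loss="soft_l1",diff_step=1e-4);print(k.x,np.round(k.fun,1))
```

```text
0.69 417 493 223 297
0.91 202 270 178 236
[0.52507073 0.3160199 ] [-0.1 -0.1 -0.4  1.  -0.1 -0.3 -0.7  0.4]
[0.52402095 0.31636797] [-0.   0.  -0.7  0.6]
[0.52532141 0.31542799] [ 0.1 -0.1 -0.7  0.5]
```

Emit:
play_rows(steps=[{"tx": -0.0066,"ty": 0,"tz": 0.0057,"ax": 0,"ay": -1.37,"az": 0},{"tx": -0.0065,"ty": 0,"tz": 0.0058,"ax": 0,"ay": -1.37,"az": 0},{"tx": -0.0063,"ty": 0,"tz": 0.006,"ax": 0,"ay": -1.37,"az": 0},{"tx": -0.0062,"ty": 0,"tz": 0.0061,"ax": 0,"ay": -1.37,"az": 0},{"tx": -0.0061,"ty": 0,"tz": 0.0063,"ax": 0,"ay": -1.37,"az": 0},{"tx": -0.0059,"ty": 0,"tz": 0.0064,"ax": 0,"ay": -1.37,"az": 0},{"tx": 0.0063,"ty": 0,"tz": 0.0034,"ax": 0,"ay": -4,"az": 0},{"tx": 0.0065,"ty": 0,"tz": 0.0029,"ax": 0,"ay": -4,"az": 0},{"tx": 0.0067,"ty": 0,"tz": 0.0025,"ax": 0,"ay": -4,"az": 0},{"tx": 0.0069,"ty": 0,"tz": 0.002,"ax": 0,"ay": -4,"az": 0}])

```text
time: 28.68
position: [0.3785, 0.2347, 0.2166]
orientation: [[0.69, 0.51, 0.513], [0.401, -0.86, 0.315], [0.602, -0.012, -0.798]]
ft_force: [0.1, 1.5, -3.6]
opening: 0.0163
gripper_force: 108.9
```

Emit:
play_rows(steps=[{"tx": 0.0083,"ty": 0,"tz": 0.0021,"ax": 0,"ay": -3.5,"az": 0},{"tx": 0.0084,"ty": 0,"tz": 0.0016,"ax": 0,"ay": -3.5,"az": 0},{"tx": 0.0085,"ty": 0,"tz": 0.0011,"ax": 0,"ay": -3.5,"az": 0},{"tx": 0.0085,"ty": 0,"tz": 0.0006,"ax": 0,"ay": -3.5,"az": 0},{"tx": 0.0085,"ty": 0,"tz": 0.0001,"ax": 0,"ay": -3.5,"az": 0},{"tx": 0.0085,"ty": 0,"tz": -0.0004,"ax": 0,"ay": -3.5,"az": 0},{"tx": 0.0085,"ty": 0,"tz": -0.001,"ax": 0,"ay": -3.5,"az": 0},{"tx": 0.0084,"ty": 0,"tz": -0.0015,"ax": 0,"ay": -3.5,"az": 0},{"tx": 0.0083,"ty": 0,"tz": -0.002,"ax": 0,"ay": -3.5,"az": 0},{"tx": 0.0082,"ty": 0,"tz": -0.0025,"ax": 0,"ay": -3.5,"az": 0}])

```text
time: 29.52
position: [0.4489, 0.276, 0.252]
orientation: [[0.859, 0.511, 0.029], [0.51, -0.86, 0.03], [0.04, -0.011, -0.999]]
ft_force: [0.9, 0.8, -2.3]
opening: 0.0167
gripper_force: 108.9
```

Emit:
play_rows(steps=[{"tx": 0.008,"ty": 0,"tz": -0.003,"ax": 0,"ay": -3.5,"az": 0},{"tx": 0.0078,"ty": 0,"tz": -0.0035,"ax": 0,"ay": -3.5,"az": 0},{"tx": 0.0015,"ty": 0,"tz": -0.0004,"ax": 0,"ay": -0.63,"az": 0},{"tx": 0.0015,"ty": 0,"tz": -0.0004,"ax": 0,"ay": -0.63,"az": 0},{"tx": 0.0015,"ty": 0,"tz": -0.0005,"ax": 0,"ay": -0.63,"az": 0},{"tx": 0.0015,"ty": 0,"tz": -0.0005,"ax": 0,"ay": -0.63,"az": 0},{"tx": 0.0015,"ty": 0,"tz": -0.0005,"ax": 0,"ay": -0.63,"az": 0},{"tx": 0.0015,"ty": 0,"tz": -0.0005,"ax": 0,"ay": -0.63,"az": 0},{"tx": 0.0015,"ty": 0,"tz": -0.0005,"ax": 0,"ay": -0.63,"az": 0},{"tx": 0.0015,"ty": 0,"tz": -0.0005,"ax": 0,"ay": -0.63,"az": 0}])

```text
time: 30.35
position: [0.472, 0.2895, 0.2605]
orientation: [[0.846, 0.511, -0.15], [0.506, -0.859, -0.077], [-0.168, -0.01, -0.986]]
ft_force: [0.8, 0.7, -1.6]
opening: 0.0164
gripper_force: 108.9
```

```bash
cat > p12.py <<'E'
from sc import *
l,ph,yw,st=lipnow();P,R,_=cur();print(np.round(st["qpos"],1),ph,yw,l,st["time"],np.round(st["ft_force"],1))
for n in("wrist","scene","side"):
    s=ctrl.snapshot(n);r=ctrl.recognise("ice0",s)
    print(n,[(np.round(x["point"]).tolist(),round(x["p"],2),np.round(atz(ray(s,x["point"],st),.035)[:2],3).tolist()) for x in r])
E
python3 p12.py
```

```text
[24.6 18.6 78.7 -0.5 92.3 83.8] -49.67016741538484 31.447590075014556 [0.48893922 0.301325   0.11433465] 30.35 [ 0.8  0.7 -1.6]
wrist [([310.0, 71.0], 0.95, [0.554, 0.355]), ([635.0, 206.0], 0.72, [0.622, -0.024]), ([327.0, 120.0], 0.71, [0.523, 0.317]), ([345.0, 68.0], 0.69, [0.573, 0.328]), ([632.0, 273.0], 0.61, [0.564, -0.094]), ([363.0, 146.0], 0.57, [0.521, 0.272])]
scene [([451.0, 265.0], 0.66, [0.525, 0.318]), ([467.0, 274.0], 0.39, [0.549, 0.354])]
side [([352.0, 255.0], 0.76, [0.633, -0.025]), ([324.0, 257.0], 0.59, [0.577, 0.008]), ([240.0, 198.0], 0.38, [0.561, 0.382])]
```

The wrist marks put four cubes at 0.00–0.05 m from the bucket axis, all ahead of the lip, and the wrist weight is back to the scoop alone. Now to set the scoop down on clear bench near where it stood.

```bash
cat > p13.py <<'E'
from sc import *
P,R,_=cur();l,ph,yw,st=lipnow()
rows(P,R,[(*tool(l+[-.02,-.01,.10],30,-15),10),(*tool([.56,0.03,.20],10,-3),15),(*tool([.565,-.28,.10],0,0),15),(*tool([.565,-.28,.012],0,0),8),(*tool([.565,-.28,.002],0,0),2)])
E
python3 p13.py
```

```text
{"tx": -0.0111, "ty": -0.0005, "tz": -0.0044, "ax": -0.07, "ay": 3.47, "az": 0.07}, {"tx": -0.0108, "ty": -0.0005, "tz": -0.0051, "ax": -0.07, "ay": 3.47, "az": 0.07}, {"tx": -0.0105, "ty": -0.0005, "tz": -0.0057, "ax": -0.07, "ay": 3.47, "az": 0.07}, {"tx": -0.0101, "ty": -0.0005, "tz": -0.0064, "ax": -0.07, "ay": 3.47, "az": 0.07}, {"tx": -0.0097, "ty": -0.0004, "tz": -0.0070, "ax": -0.07, "ay": 3.47, "az": 0.07}, {"tx": -0.0093, "ty": -0.0004, "tz": -0.0075, "ax": -0.07, "ay": 3.47, "az": 0.07}, {"tx": -0.0088, "ty": -0.0004, "tz": -0.0081, "ax": -0.07, "ay": 3.47, "az": 0.07}, {"tx": -0.0083, "ty": -0.0004, "tz": -0.0086, "ax": -0.07, "ay": 3.47, "az": 0.07}, {"tx": -0.0077, "ty": -0.0004, "tz": -0.0091, "ax": -0.07, "ay": 3.47, "az": 0.07}, {"tx": -0.0072, "ty": -0.0003, "tz": -0.0095, "ax": -0.07, "ay": 3.47, "az": 0.07}, 
{"tx": -0.0050, "ty": 0.0154, "tz": 0.0004, "ax": -0.69, "ay": 0.79, "az": 1.14}, {"tx": -0.0047, "ty": 0.0155, "tz": 0.0005, "ax": -0.69, "ay": 0.79, "az": 1.14}, {"tx": -0.0044, "ty": 0.0155, "tz": 0.0007, "ax": -0.69, "ay": 0.79, "az": 1.14}, {"tx": -0.004
[... 2386 characters left out ...]
: 0.0000, "tz": 0.0084, "ax": 0.00, "ay": 0.00, "az": 0.00}, {"tx": -0.0071, "ty": 0.0000, "tz": 0.0084, "ax": 0.00, "ay": 0.00, "az": 0.00}, {"tx": -0.0071, "ty": 0.0000, "tz": 0.0084, "ax": 0.00, "ay": 0.00, "az": 0.00}, {"tx": -0.0071, "ty": 0.0000, "tz": 0.0084, "ax": 0.00, "ay": 0.00, "az": 0.00}, {"tx": -0.0071, "ty": 0.0000, "tz": 0.0084, "ax": 0.00, "ay": 0.00, "az": 0.00}, {"tx": -0.0071, "ty": 0.0000, "tz": 0.0084, "ax": 0.00, "ay": 0.00, "az": 0.00}, {"tx": -0.0032, "ty": 0.0000, "tz": 0.0038, "ax": 0.00, "ay": 0.00, "az": 0.00}, {"tx": -0.0032, "ty": 0.0000, "tz": 0.0038, "ax": 0.00, "ay": 0.00, "az": 0.00}, 
max [0.01108037 0.01926767 0.00953682 0.68796388 3.46641559 1.14496417]
```

Emit:
play_rows(steps=[{"tx": -0.0111,"ty": -0.0005,"tz": -0.0044,"ax": -0.07,"ay": 3.47,"az": 0.07},{"tx": -0.0108,"ty": -0.0005,"tz": -0.0051,"ax": -0.07,"ay": 3.47,"az": 0.07},{"tx": -0.0105,"ty": -0.0005,"tz": -0.0057,"ax": -0.07,"ay": 3.47,"az": 0.07},{"tx": -0.0101,"ty": -0.0005,"tz": -0.0064,"ax": -0.07,"ay": 3.47,"az": 0.07},{"tx": -0.0097,"ty": -0.0004,"tz": -0.007,"ax": -0.07,"ay": 3.47,"az": 0.07},{"tx": -0.0093,"ty": -0.0004,"tz": -0.0075,"ax": -0.07,"ay": 3.47,"az": 0.07},{"tx": -0.0088,"ty": -0.0004,"tz": -0.0081,"ax": -0.07,"ay": 3.47,"az": 0.07},{"tx": -0.0083,"ty": -0.0004,"tz": -0.0086,"ax": -0.07,"ay": 3.47,"az": 0.07},{"tx": -0.0077,"ty": -0.0004,"tz": -0.0091,"ax": -0.07,"ay": 3.47,"az": 0.07},{"tx": -0.0072,"ty": -0.0003,"tz": -0.0095,"ax": -0.07,"ay": 3.47,"az": 0.07}])

```text
time: 31.48
position: [0.3807, 0.2407, 0.3227]
orientation: [[0.784, 0.5, 0.368], [0.453, -0.866, 0.212], [0.425, 0.0, -0.905]]
ft_force: [0.3, 0.3, -0.7]
opening: 0.0168
gripper_force: 108.9
```

Emit:
play_rows(steps=[{"tx": -0.005,"ty": 0.0154,"tz": 0.0004,"ax": -0.69,"ay": 0.79,"az": 1.14},{"tx": -0.0047,"ty": 0.0155,"tz": 0.0005,"ax": -0.69,"ay": 0.79,"az": 1.14},{"tx": -0.0044,"ty": 0.0155,"tz": 0.0007,"ax": -0.69,"ay": 0.79,"az": 1.14},{"tx": -0.0041,"ty": 0.0156,"tz": 0.0008,"ax": -0.69,"ay": 0.79,"az": 1.14},{"tx": -0.0038,"ty": 0.0157,"tz": 0.0009,"ax": -0.69,"ay": 0.79,"az": 1.14},{"tx": -0.0035,"ty": 0.0158,"tz": 0.0011,"ax": -0.69,"ay": 0.79,"az": 1.14},{"tx": -0.0032,"ty": 0.0158,"tz": 0.0012,"ax": -0.69,"ay": 0.79,"az": 1.14},{"tx": -0.0029,"ty": 0.0158,"tz": 0.0014,"ax": -0.69,"ay": 0.79,"az": 1.14},{"tx": -0.0026,"ty": 0.0159,"tz": 0.0015,"ax": -0.69,"ay": 0.79,"az": 1.14},{"tx": -0.0023,"ty": 0.0159,"tz": 0.0017,"ax": -0.69,"ay": 0.79,"az": 1.14}])

```text
time: 32.32
position: [0.4202, 0.0859, 0.297]
orientation: [[0.802, 0.287, 0.524], [0.245, -0.958, 0.149], [0.545, 0.009, -0.839]]
ft_force: [0.3, 0.7, -2.1]
opening: 0.0165
gripper_force: 108.9
```

Emit:
play_rows(steps=[{"tx": -0.002,"ty": 0.0159,"tz": 0.0018,"ax": -0.69,"ay": 0.79,"az": 1.14},{"tx": -0.0017,"ty": 0.0159,"tz": 0.002,"ax": -0.69,"ay": 0.79,"az": 1.14},{"tx": -0.0014,"ty": 0.016,"tz": 0.0022,"ax": -0.69,"ay": 0.79,"az": 1.14},{"tx": -0.0011,"ty": 0.016,"tz": 0.0023,"ax": -0.69,"ay": 0.79,"az": 1.14},{"tx": -0.0008,"ty": 0.0159,"tz": 0.0025,"ax": -0.69,"ay": 0.79,"az": 1.14},{"tx": -0.007,"ty": 0.019,"tz": 0.0036,"ax": -0.42,"ay": 0.2,"az": 0.52},{"tx": -0.0068,"ty": 0.019,"tz": 0.0037,"ax": -0.42,"ay": 0.2,"az": 0.52},{"tx": -0.0067,"ty": 0.019,"tz": 0.0038,"ax": -0.42,"ay": 0.2,"az": 0.52},{"tx": -0.0065,"ty": 0.0191,"tz": 0.004,"ax": -0.42,"ay": 0.2,"az": 0.52},{"tx": -0.0064,"ty": 0.0191,"tz": 0.0041,"ax": -0.42,"ay": 0.2,"az": 0.52}])

```text
time: 33.15
position: [0.4398, -0.0878, 0.2494]
orientation: [[0.782, 0.117, 0.612], [0.094, -0.993, 0.069], [0.616, 0.003, -0.788]]
ft_force: [0.1, -0.0, -1.2]
opening: 0.0166
gripper_force: 109.0
```

```bash
cat > p14.py <<'E'
from sc import *
P,R,_=cur();l,ph,yw,st=lipnow();print(np.round(st["qpos"],1),l,ph,yw,st["time"])
rows(P,R,[(*tool([.565,-.28,.10],0,0),10),(*tool([.565,-.28,.012],0,0),8),(*tool([.565,-.28,.002],0,0),2)])
E
python3 p14.py
```

```text
[-44.  -12.1 124.4  39.3  48.6  17.5] [ 0.5610089  -0.07381751  0.16613758] -1.9929776683367355 6.68991611322167 33.15

{"tx": -0.0061, "ty": 0.0191, "tz": 0.0042, "ax": -0.41, "ay": 0.20, "az": 0.53}, {"tx": -0.0059, "ty": 0.0191, "tz": 0.0044, "ax": -0.41, "ay": 0.20, "az": 0.53}, {"tx": -0.0058, "ty": 0.0191, "tz": 0.0045, "ax": -0.41, "ay": 0.20, "az": 0.53}, {"tx": -0.0056, "ty": 0.0191, "tz": 0.0046, "ax": -0.41, "ay": 0.20, "az": 0.53}, {"tx": -0.0055, "ty": 0.0192, "tz": 0.0047, "ax": -0.41, "ay": 0.20, "az": 0.53}, {"tx": -0.0053, "ty": 0.0192, "tz": 0.0048, "ax": -0.41, "ay": 0.20, "az": 0.53}, {"tx": -0.0051, "ty": 0.0192, "tz": 0.0049, "ax": -0.41, "ay": 0.20, "az": 0.53}, {"tx": -0.0050, "ty": 0.0192, "tz": 0.0051, "ax": -0.41, "ay": 0.20, "az": 0.53}, {"tx": -0.0048, "ty": 0.0192, "tz": 0.0052, "ax": -0.41, "ay": 0.20, "az": 0.53}, {"tx": -0.0047, "ty": 0.0192, "tz": 0.0053, "ax": -0.41, "ay": 0.20, "az": 0.53}, 
{"tx": -0.0071, "ty": 0.0000, "tz": 0.0084, "ax": 0.00, "ay": 0.00, "az": 0.00}, {"tx": -0.0071, "ty": 0.0000, "tz": 0.0084, "ax": 0.00, "ay": 0.00, "az": 0.00}, {"tx": -0.0071, "ty": 0.0000, "tz": 0.0084, "ax": 0.00, "ay": 0.00, "az": 0.00}, {"tx": -0.0071, "ty": 0.0000, "tz": 0.0084, "ax": 0.00, "ay": 0.00, "az": 0.00}, {"tx": -0.0071, "ty": 0.0000, "tz": 0.0084, "ax": 0.00, "ay": 0.00, "az": 0.00}, {"tx": -0.0071, "ty": 0.0000, "tz": 0.0084, "ax": 0.00, "ay": 0.00, "az": 0.00}, {"tx": -0.0071, "ty": 0.0000, "tz": 0.0084, "ax": 0.00, "ay": 0.00, "az": 0.00}, {"tx": -0.0071, "ty": 0.0000, "tz": 0.0084, "ax": 0.00, "ay": 0.00, "az": 0.00}, {"tx": -0.0032, "ty": 0.0000, "tz": 0.0038, "ax": 0.00, "ay": 0.00, "az": 0.00}, {"tx": -0.0032, "ty": 0.0000, "tz": 0.0038, "ax": 0.00, "ay": 0.00, "az": 0.00}, 
max [0.00707066 0.01921631 0.00842649 0.4082972  0.19808282 0.5310002 ]
```

Emit:
play_rows(steps=[{"tx": -0.0061,"ty": 0.0191,"tz": 0.0042,"ax": -0.41,"ay": 0.2,"az": 0.53},{"tx": -0.0059,"ty": 0.0191,"tz": 0.0044,"ax": -0.41,"ay": 0.2,"az": 0.53},{"tx": -0.0058,"ty": 0.0191,"tz": 0.0045,"ax": -0.41,"ay": 0.2,"az": 0.53},{"tx": -0.0056,"ty": 0.0191,"tz": 0.0046,"ax": -0.41,"ay": 0.2,"az": 0.53},{"tx": -0.0055,"ty": 0.0192,"tz": 0.0047,"ax": -0.41,"ay": 0.2,"az": 0.53},{"tx": -0.0053,"ty": 0.0192,"tz": 0.0048,"ax": -0.41,"ay": 0.2,"az": 0.53},{"tx": -0.0051,"ty": 0.0192,"tz": 0.0049,"ax": -0.41,"ay": 0.2,"az": 0.53},{"tx": -0.005,"ty": 0.0192,"tz": 0.0051,"ax": -0.41,"ay": 0.2,"az": 0.53},{"tx": -0.0048,"ty": 0.0192,"tz": 0.0052,"ax": -0.41,"ay": 0.2,"az": 0.53},{"tx": -0.0047,"ty": 0.0192,"tz": 0.0053,"ax": -0.41,"ay": 0.2,"az": 0.53}])

```text
time: 33.98
position: [0.4407, -0.2802, 0.1789]
orientation: [[0.766, -0.0, 0.643], [0.0, -1.0, -0.001], [0.643, 0.001, -0.766]]
ft_force: [0.4, 0.5, -1.5]
opening: 0.0166
gripper_force: 108.9
```

Emit:
play_rows(steps=[{"tx": -0.0071,"ty": 0,"tz": 0.0084,"ax": 0,"ay": 0,"az": 0},{"tx": -0.0071,"ty": 0,"tz": 0.0084,"ax": 0,"ay": 0,"az": 0},{"tx": -0.0071,"ty": 0,"tz": 0.0084,"ax": 0,"ay": 0,"az": 0},{"tx": -0.0071,"ty": 0,"tz": 0.0084,"ax": 0,"ay": 0,"az": 0},{"tx": -0.0071,"ty": 0,"tz": 0.0084,"ax": 0,"ay": 0,"az": 0},{"tx": -0.0071,"ty": 0,"tz": 0.0084,"ax": 0,"ay": 0,"az": 0},{"tx": -0.0071,"ty": 0,"tz": 0.0084,"ax": 0,"ay": 0,"az": 0},{"tx": 0,"ty": 0,"tz": 0,"ax": 0,"ay": 0,"az": 0},{"tx": 0,"ty": 0,"tz": 0,"ax": 0,"ay": 0,"az": 0},{"tx": 0,"ty": 0,"tz": 0,"ax": 0,"ay": 0,"az": 0}])

```text
time: 34.82
position: [0.4412, -0.2798, 0.1029]
orientation: [[0.765, -0.0, 0.644], [0.0, -1.0, -0.001], [0.644, 0.001, -0.765]]
ft_force: [-0.5, 0.1, -1.6]
opening: 0.0165
gripper_force: 108.9
```

```bash
cat > p15.py <<'E'
from sc import *
P,R,_=cur();l,ph,yw,st=lipnow();Rs=R@Rst.T
print(np.round(st["qpos"],1),l,ph,yw,"roll",np.degrees(np.arcsin(Rs[2,1])),st["time"],st["ft_force"])
S=ctrl.snapshot("scene");D=ctrl.snapshot("side");m=[]
for t in("scoop_lip","scoop_in","scoop"):
  a,b=ctrl.mark_of(t,S),ctrl.mark_of(t,D)
  if a and b: print(t,tri([ray(S,a[0]["point"]),ray(D,b[0]["point"])]))
rows(P,R,[(*tool([l[0],l[1],.003],yw,0),5),(*tool([l[0],l[1],-.002],yw,0),5)])
E
python3 p15.py
```

```text
[-65.1  12.1 130.4  66.7  39.4 -29.6] [ 0.56603759 -0.27987811  0.02407087] 0.06651287490216136 -0.0016131570054198493 roll -0.03920616813287633 34.8167 [-0.47770005  0.06373834 -1.64493349]
scoop_lip (array([ 0.56191112, -0.28210956,  0.0259461 ]), np.float64(0.0016871412295343276))
scoop_in (array([ 0.52028669, -0.27983464,  0.04525173]), np.float64(0.0006905774389814237))
scoop (array([ 0.52031644, -0.27892339,  0.02111493]), np.float64(0.0031609626554034193))

{"tx": -0.0027, "ty": 0.0000, "tz": 0.0032, "ax": 0.01, "ay": -0.01, "az": 0.01}, {"tx": -0.0027, "ty": 0.0000, "tz": 0.0032, "ax": 0.01, "ay": -0.01, "az": 0.01}, {"tx": -0.0027, "ty": 0.0000, "tz": 0.0032, "ax": 0.01, "ay": -0.01, "az": 0.01}, {"tx": -0.0027, "ty": 0.0000, "tz": 0.0032, "ax": 0.01, "ay": -0.01, "az": 0.01}, {"tx": -0.0027, "ty": 0.0000, "tz": 0.0032, "ax": 0.01, "ay": -0.01, "az": 0.01}, {"tx": -0.0006, "ty": -0.0000, "tz": 0.0008, "ax": 0.00, "ay": 0.00, "az": 0.00}, {"tx": -0.0006, "ty": -0.0000, "tz": 0.0008, "ax": 0.00, "ay": 0.00, "az": 0.00}, {"tx": -0.0006, "ty": -0.0000, "tz": 0.0008, "ax": 0.00, "ay": 0.00, "az": 0.00}, {"tx": -0.0006, "ty": -0.0000, "tz": 0.0008, "ax": 0.00, "ay": 0.00, "az": 0.00}, {"tx": -0.0006, "ty": -0.0000, "tz": 0.0008, "ax": 0.00, "ay": 0.00, "az": 0.00}, 
max [2.67989673e-03 1.02313054e-05 3.21719040e-03 6.00966235e-03
 1.33025745e-02 5.03676413e-03]
```

Scoop level and where the model says it is. I lower it to contact.

Emit:
play_rows(steps=[{"tx": -0.0027,"ty": 0,"tz": 0.0032,"ax": 0,"ay": 0,"az": 0},{"tx": -0.0027,"ty": 0,"tz": 0.0032,"ax": 0,"ay": 0,"az": 0},{"tx": -0.0027,"ty": 0,"tz": 0.0032,"ax": 0,"ay": 0,"az": 0},{"tx": -0.0027,"ty": 0,"tz": 0.0032,"ax": 0,"ay": 0,"az": 0},{"tx": -0.0027,"ty": 0,"tz": 0.0032,"ax": 0,"ay": 0,"az": 0},{"tx": -0.0006,"ty": 0,"tz": 0.0008,"ax": 0,"ay": 0,"az": 0},{"tx": -0.0006,"ty": 0,"tz": 0.0008,"ax": 0,"ay": 0,"az": 0},{"tx": -0.0006,"ty": 0,"tz": 0.0008,"ax": 0,"ay": 0,"az": 0},{"tx": 0,"ty": 0,"tz": 0,"ax": 0,"ay": 0,"az": 0},{"tx": 0,"ty": 0,"tz": 0,"ax": 0,"ay": 0,"az": 0}])

```text
time: 36.05
position: [0.4413, -0.2796, 0.0785]
orientation: [[0.765, -0.0, 0.644], [-0.0, -1.0, -0.0], [0.644, -0.0, -0.765]]
ft_force: [1.2, 0.6, -1.8]
opening: 0.0166
gripper_force: 109.1
```

```bash
python3 q4.py
```

```text
36.05 [ 0.5661 -0.2796 -0.0003] 0.06506979572100305 -0.006856499730264563 [ 1.1748  0.5817 -1.7644] lip chest 0.05747213366035269 -0.23579886155625984
```

Emit:
play_rows(steps=[{"tx": -0.0003,"ty": 0,"tz": 0.0004,"ax": 0,"ay": 0,"az": 0},{"tx": -0.0003,"ty": 0,"tz": 0.0004,"ax": 0,"ay": 0,"az": 0},{"tx": -0.0003,"ty": 0,"tz": 0.0004,"ax": 0,"ay": 0,"az": 0},{"tx": 0,"ty": 0,"tz": 0,"ax": 0,"ay": 0,"az": 0},{"tx": 0,"ty": 0,"tz": 0,"ax": 0,"ay": 0,"az": 0},{"tx": 0,"ty": 0,"tz": 0,"ax": 0,"ay": 0,"az": 0},{"tx": 0,"ty": 0,"tz": 0,"ax": 0,"ay": 0,"az": 0},{"tx": 0,"ty": 0,"tz": 0,"ax": 0,"ay": 0,"az": 0},{"tx": 0,"ty": 0,"tz": 0,"ax": 0,"ay": 0,"az": 0},{"tx": 0,"ty": 0,"tz": 0,"ax": 0,"ay": 0,"az": 0}])

```text
time: 36.88
position: [0.4416, -0.2796, 0.0784]
orientation: [[0.764, 0.0, 0.645], [0.001, -1.0, -0.001], [0.645, 0.001, -0.764]]
ft_force: [-9.5, 2.1, 12.9]
opening: 0.0167
gripper_force: 111.6
```

Contact (13 N). Releasing, then backing straight out along the handle.

Emit:
play_rows(jaw=1, steps=[{"tx": 0,"ty": 0,"tz": 0,"ax": 0,"ay": 0,"az": 0},{"tx": 0,"ty": 0,"tz": 0,"ax": 0,"ay": 0,"az": 0},{"tx": 0,"ty": 0,"tz": 0,"ax": 0,"ay": 0,"az": 0},{"tx": 0,"ty": 0,"tz": 0,"ax": 0,"ay": 0,"az": 0},{"tx": 0,"ty": 0,"tz": 0,"ax": 0,"ay": 0,"az": 0},{"tx": 0,"ty": 0,"tz": 0,"ax": 0,"ay": 0,"az": 0},{"tx": 0,"ty": 0,"tz": 0,"ax": 0,"ay": 0,"az": 0},{"tx": 0,"ty": 0,"tz": 0,"ax": 0,"ay": 0,"az": 0},{"tx": 0,"ty": 0,"tz": -0.005,"ax": 0,"ay": 0,"az": 0},{"tx": 0,"ty": 0,"tz": -0.01,"ax": 0,"ay": 0,"az": 0}])

```text
time: 37.72
position: [0.4314, -0.2789, 0.0879]
orientation: [[0.766, 0.0, 0.643], [-0.001, -1.0, 0.002], [0.643, -0.002, -0.766]]
ft_force: [0.5, -0.4, -0.1]
opening: 0.0854
gripper_force: 0.0
```

Emit:
play_rows(steps=[{"tx": 0,"ty": 0,"tz": -0.015,"ax": 0,"ay": 0,"az": 0},{"tx": 0,"ty": 0,"tz": -0.015,"ax": 0,"ay": 0,"az": 0},{"tx": 0,"ty": 0,"tz": -0.015,"ax": 0,"ay": 0,"az": 0},{"tx": 0,"ty": 0,"tz": -0.015,"ax": 0,"ay": 0,"az": 0},{"tx": 0,"ty": 0,"tz": -0.015,"ax": 0,"ay": 0,"az": 0},{"tx": 0,"ty": 0,"tz": -0.015,"ax": 0,"ay": 0,"az": 0},{"tx": 0,"ty": 0,"tz": 0,"ax": 0,"ay": 0,"az": 0},{"tx": 0,"ty": 0,"tz": 0,"ax": 0,"ay": 0,"az": 0},{"tx": 0,"ty": 0,"tz": 0,"ax": 0,"ay": 0,"az": 0},{"tx": 0,"ty": 0,"tz": 0,"ax": 0,"ay": 0,"az": 0}])

```text
time: 38.55
position: [0.3738, -0.279, 0.1566]
orientation: [[0.766, 0.0, 0.643], [-0.001, -1.0, 0.001], [0.643, -0.002, -0.766]]
ft_force: [0.8, -0.4, 0.6]
opening: 0.0856
gripper_force: 0.0
```

Run:
```python
from sc import *
np.set_printoptions(precision=3,suppress=True)
P,R,st=cur();print(st["time"],P,st["opening"],np.round(st["ft_force"],1),np.round(st["qpos"],1))
S=ctrl.snapshot("scene");D=ctrl.snapshot("side")
for t in("scoop_lip","scoop_in","scoop","scoop_grip","lid_handle","lid_hinge"):
  a,b=ctrl.mark_of(t,S),ctrl.mark_of(t,D)
  if a and b: print(t,round(a[0]["p"],2),round(b[0]["p"],2),*tri([ray(S,a[0]["point"]),ray(D,b[0]["point"])]))
for n,s in(("scene",S),("side",D)):
  print(n,[(np.round(x["point"]).tolist(),round(x["p"],2),atz(ray(s,x["point"]),.035)[:2].round(3).tolist()) for x in ctrl.recognise("ice0",s)])
```

```text
38.55 [ 0.374 -0.279  0.157] 0.08558290929787443 [ 0.8 -0.4  0.6] [-76.3   3.3 129.4  53.6  51.  -22.9]
scoop_lip 0.87 0.7 [ 0.557 -0.28   0.001] 0.001137455674402593
scoop_in 0.55 0.81 [ 0.518 -0.283  0.023] 0.0050564793068777585
scoop 0.98 0.9 [ 0.522 -0.277 -0.009] 0.003480889277717134
scoop_grip 0.89 0.86 [ 0.427 -0.282  0.093] 0.0011137557877372879
lid_handle 0.88 0.64 [ 0.758 -0.072  0.262] 0.0003430605526890773
lid_hinge 0.67 0.61 [ 0.655 -0.066  0.081] 0.0020979814604264093
scene [([448.0, 262.0], 0.5, [0.519, 0.31]), ([466.0, 272.0], 0.47, [0.544, 0.351]), ([435.0, 260.0], 0.41, [0.515, 0.278]), ([210.0, 239.0], 0.27, [0.504, -0.288])]
side [([322.0, 257.0], 0.7, [0.574, 0.01]), ([352.0, 255.0], 0.66, [0.633, -0.027]), ([239.0, 199.0], 0.46, [0.555, 0.373])]
```

```bash
python3 -c "
from bench import ctrl
print(ctrl.finish_job())"
```

```text
the job is handed in; nothing more can be done
None
```

Job handed in at about 39 s: the lid is open on its stop, the networks' marks put four ice cubes in the bucket, and the scoop stands flat on the bench; the verdict was not shown, I viewed 12 pictures against the limit of 10, and joint 3 read 12.61° against its 12.63° limit while backing away from the lid.

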